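Set out a lock cylinder for repinning round the packing block

ROBOT

A 6-joint arm with a two-finger parallel gripper is mounted at the origin on a cart in front of the work surface, level with it; the furniture and walls round the work are solid. World frame = base frame: x ahead of the robot, y to its left, z up, the work surface at z = 0. Lengths are in m, angles in rad, forces in N, time in s.
With the tool pointing down it reaches from about 0.35 to 0.775 m from the base axis. Payload 5.5 kg.
Tool frame: the origin (TCP) lies at the very end of the fingers, on their centre line; the grasp point (between the pads) lies 19 mm behind it; z points along the fingers, y is the line along which they close (so a half turn about z gives the same grasp; the last joint's range is limited). The gripper opens to 85 mm and grips with 20 to 120 N. Pads are 22 mm wide; open, the fingers measure 114 mm over their backs; the gripper's body (76 mm by 85 mm) begins 54 mm behind the grasp point. The pads swing forward as they close: fully open they stand 13 mm farther back than shut.
Start: joints at [1.176, 0.313, 0.046, 1.304, 0, 1.431], TCP at [0.145, 0.556, 0.198] pointing down, gripper open.
Joint ranges: [-2.76, 2.76], [-0.86, 1.69], [-1.03, 1.26], [-2.2, 2.34], [-1.47, 1.5], [-3.14, 3.14]. Speed limits (rad/s): [2.57, 2.57, 3.14, 3.14, 3.14, 3.14].

INTERFACE

Orientations are given as a rotation vector (axis times angle).
In Python, from station import * gives the robot as it stands.
- The arm moves only by the tool apply_moves, never from a script. Its argument "moves" is a list of rows, each a list of 6 numbers: the shift along the tool's x, y, z normalised to -1 to 1, where 1 is 800 mm, then the turn, a rotation vector about the tool's x, y, z normalised to -1 to 1, where 1 is 45 degrees. In form: [[x, y, z, rx, ry, rz], ...]. A call has exactly 8 rows; each row shifts and turns the commanded pose from where the row before left it, along the tool's axes as they then stand; what a row does not reach is not made up. A row lasts 1/8 s, in which the tool goes at most 62.5 mm and 10.7 degrees, less where a joint would pass 70% of its speed; a pose out of reach is approached as far as the arm can. A call with a number of a shift or a turn outside -1 to 1 is refused whole. A call with a gripper value outside its range is refused whole. "gripper" is the opening, from 0 (shut) to 1 (fully open), set as the call begins (left out, the last holds). The fingers move at their own pace and stop on an object; "squeeze" is the grip in N (left out, the last holds). Time passes only in rows, so rows that do not move let the fingers close, or fill a call up. It gives the time, the measured TCP pose, the force, the opening and the grip force at its end, in the units of the state.
- get_obs(): the state, without advancing time (a new reading comes with each control period).
- grab_frame(name): name is "side" or "top" or "wrist"; returns the picture (480x640x3 uint8, red, green, blue); there is no depth.
- camera_model(name): a dict with "mtx" (3x3 intrinsics, pixels), "R" (3x3) and "t" (3): a world point X has camera coordinates R X + t; the wrist camera has in their place "mount" (4x4, takes a point from camera to tool coordinates, whose origin is the TCP and whose axes are the flange's). Camera axes: x right, y down, z forward; pixel columns grow to the right and rows downward; lengths in m; the calibration is good to about 2 mm. The wrist camera is an equidistant fisheye: a pixel r from the principal point sees the ray r / f radians off the axis. A picture is of the moment at which its call begins: read the wrist's pose just before it. camera_model takes no time and is no camera call.
- job_done(): hands the job in; it is judged then, once.
The state is a dict: "clock": time; "q": joint angles; "joint_vel": joint speeds; "effort": joint torques, N m; "eef_pos": TCP position; "eef_rot": TCP orientation; "force": force on the tool from outside, world axes, zero at the start; "torque": the same for the moment, N m; "width": finger opening in m; "grip_force": force on a finger pad.
Only numpy, scipy, OpenCV 4.12 (cv2) and the standard library are available. Lean on these libraries where they do the work, as an engineer would, in place of code of your own. Each camera call takes 0.05 s, during which the arm holds its last target. There are 200 camera calls.

TASK

Set out the repinning job round the wooden packing block, which stays where it stands with its length pointing roughly away from you: lay the brass lock cylinder centred on top of the block, lengthwise along it, and lay the brass follower rod on the bench to the left of the block, parallel to it, level with its middle and about 3 cm clear of it. Stand the wide low tin on the bench to the right of the block, level with its middle and also about 3 cm clear, and stand the small plain tin upright in the centre of the wide tin's lid. Leave the padlock and the tall tin alone.

Things in the scene. Friction and masses are not known exactly. Their poses are not given: they have to be found in the camera images.
- wood_block: plain beech packing block lying on the right part of the bench, 45 (its x) x 85 (its y) x 32 mm high. Origin at the centre of its underside; x points across its width to the left as the robot sees it (turned at most 0.33 rad from world y), y along its length towards the robot, z up. It is loose (0.3 kg) and must stay where it is.
- lock_cylinder: brass door lock cylinder lying flat on the bench, 32 (x) x 68 (y, its length) x 17 mm high, 0.17 kg. For 6 mm either side of mid-length, at the steel cam, it is a 15 mm round barrel (x -16 to -1 mm) beside a bar (x 5 to 16 mm, 11 mm high). Origin at the centre of its underside, z up. The fingers may close across its 32 mm width over mid-length.
- follower_rod: plain round brass rod lying on the bench (a plug follower), diameter 13 mm, length 100 mm along its y, 0.11 kg. Origin on its surface at the middle of its length, underneath at the start; it can roll about its length, and the origin with it.
- rod_mid (a point): the middle of the brass follower rod: on its axis, halfway along, 6.5 mm above the bench when it lies there; y along the rod.
- wide_tin: wide low round tin with a blue body and a bare metal press lid, standing upright: diameter 60 mm, lid 62 mm, 46 mm high (lid from 36 mm up), flat top, 0.14 kg. Origin at the centre of its underside, z up. The lid does not come off.
- small_tin: small low round bare-metal tin standing upright: diameter 45 mm, lid 46 mm, 32 mm high (lid from 22 mm up), 0.06 kg. Origin at the centre of its underside, z up. The lid does not come off.
- padlock: bystander: shut brass padlock lying flat, 63 (x) x 42 (y) x 19 mm high; body at -x, shackle at +x. Origin at the centre of its outline, on the underside. Not to be moved.
- tall_tin: bystander: tall round tin with a green body and bare metal lid, diameter 51 mm, 60 mm high, standing on the left part of the bench. Origin at the centre of its underside. Not to be moved.
- profile_cutter: fixed: the big grey machine in the middle of the bench, between the left part and the block; always in the same place. In its frame (world axes) its base starts at x = -0.26, y -0.20 to 0.185; clamps to 0.14 m high from x = -0.24; a hand wheel to z = 0.12 at y -0.24, x -0.21 to -0.12; a tall guard to z = 0.36 at x above -0.135. Carry things past in front of it, not over it.
- buffing_grinder: fixed: the grey buffing grinder behind and to the left of the block, always in the same place. In its frame (world axes) its front parts (post, tool rest, wheel guard) reach from x = -0.22 backwards, y -0.12 to 0.06, up to z = 0.25. Things may start on the bench to the right of it; come to them from the robot's side, not across the grinder.
Things that resemble listed ones, but are neither listed nor needed, are in the scene too. What is shaped like the wide_tin but black is not meant.

How it is judged:
At the end, for the whole second after the job is handed in: On the block: cylinder centred to 12 mm, aligned to 0.2 rad. Rod 41-79 mm left of the block's centre, parallel to 0.2 rad; wide tin 67-101 mm right of it; both level to 15 mm. Small tin on the wide lid, centred to 12 mm. Tins upright, block moved < 20 mm, all released, at rest (horizontal distance between lock_cylinder and wood_block below 0.012 m and angle between the y axis of each of lock_cylinder, rod_mid and the y axis of wood_block, either way round below 0.2 rad and z of lock_cylinder in the frame of wood_block between 0.028 and 0.036 m and angle between each of lock_cylinder, wide_tin, small_tin, wood_block's own z axis and vertical below 0.1 rad and x of rod_mid in the frame of wood_block between 0.041 and 0.079 m and y of rod_mid in the frame of wood_block between -0.015 and 0.015 m and height (world z) of rod_mid below 0.011 m and x of wide_tin in the frame of wood_block between -0.101 and -0.067 m and y of wide_tin in the frame of wood_block between -0.015 and 0.015 m and height (world z) of wide_tin below 0.006 m and horizontal distance between small_tin and wide_tin below 0.012 m and z of small_tin in the frame of wide_tin between 0.042 and 0.05 m and linear speed of each of lock_cylinder, follower_rod, wide_tin, small_tin below 0.02 m/s); the robot touches nothing.
It fails at once if the packing block is moved more than 20 mm (distance of wood_block from where it was at the start of the episode above 0.02 m).
It fails at once if the padlock is moved more than 15 mm (distance of padlock from where it was at the start of the episode above 0.015 m).
It fails at once if the tall tin is moved more than 15 mm (distance of tall_tin from where it was at the start of the episode above 0.015 m).
It also fails if it takes over 120 s, if anything falls off the work surface, if the arm or the gripper's body presses on something with over 40 N, if the wrist force passes 120 N, or if a joint passes its speed limit or range.

## Working session

There is one attempt and no reset: what is moved stays moved. The work goes in short steps, Python scripts to look and compute and a tool call to move; the robot and the scene stay as the last step left them, time stands still between calls to the robot, and variables do not carry over. Pictures are saved under pics/ and viewed, at most 18 in all, crops included, and the job is handed in when it is done.

Besides the shell and the picture viewer there is one more tool, called after "Emit:" as name(argument=value, ...), one argument or row to a line, values as JSON. apply_moves: Moves the arm, as the interface text tells. Scaled input: -1 to 1 covers 800 mm each way for a shift and 45 degrees each way for a turn. Its arguments: {"type":"object","properties":{"moves":{"type":"array","items":{"type":"array","items":{"type":"number","minimum":-1,"maximum":1}}},"gripper":{"type":"number"},"squeeze":{"type":"number"}},"required":["moves"]}

```bash
mkdir -p pics; ls; python3 - <<'E'
from station import *
import cv2
o=get_obs();print(o)
for n in("top","side","wrist"):
    print(n,camera_model(n))
    cv2.imwrite(f"pics/{n}0.png",grab_frame(n)[:,:,::-1])
E
```

```text
pics
{'clock': 0.0, 'q': array([ 1.17640758e+00,  3.14015438e-01,  4.49862542e-02,  1.30358827e+00,
       -2.59202243e-05,  1.43119012e+00]), 'joint_vel': array([ 5.24151182e-04,  7.52730646e-04, -9.66776241e-04, -6.11999052e-04,
       -9.73564386e-05,  9.59613587e-04]), 'effort': array([ 5.68705957e-05, -4.80635440e+01,  2.98527360e+01,  1.98729686e-02,
       -1.91378109e-05,  1.07394669e-05]), 'eef_pos': array([0.1447229 , 0.5559076 , 0.19750334]), 'eef_rot': array([-3.99071822e-01, -3.11568239e+00,  2.76959347e-03]), 'force': array([ 0.04425333, -0.2832611 , -0.20148512]), 'torque': array([-0.01862035,  0.00061576,  0.03240485]), 'grip_force': 0.0, 'width': 0.08552612564203949}
top {'mtx': array([[567.89603048,   0.        , 317.39461968],
       [  0.        , 567.89603048, 235.60091655],
       [  0.        ,   0.        ,   1.        ]]), 'R': array([[-0.01470746, -0.99976123, -0.01616056],
       [-0.99645175,  0.01599447, -0.08263222],
       [ 0.08287097,  0.01488791, -0.99644907]]), 't': array([0.08045283, 0.57903139, 1.45250513])}
side {'mtx': array([[463.89355135,   0.
[... 152 characters left out ...]
5, -0.54630248,  0.0141195 ],
       [-0.31271536, -0.50025403, -0.80743731],
       [ 0.44816834,  0.67178829, -0.5897844 ]]), 't': array([-0.45156546,  0.23682941,  0.84785366])}
wrist {'mtx': array([[371.64829954,   0.        , 320.49529836],
       [  0.        , 371.64829954, 239.16481573],
       [  0.        ,   0.        ,   1.        ]]), 'mount': array([[ 5.64858008e-04, -9.64093200e-01, -2.65563520e-01,
         6.65887328e-02],
       [ 9.99999756e-01,  4.35419677e-04,  5.46282565e-04,
        -5.32284578e-04],
       [-4.11035724e-04, -2.65563764e-01,  9.64093211e-01,
        -1.76107884e-01],
       [ 0.00000000e+00,  0.00000000e+00,  0.00000000e+00,
         1.00000000e+00]])}
```

View pics/top0.png

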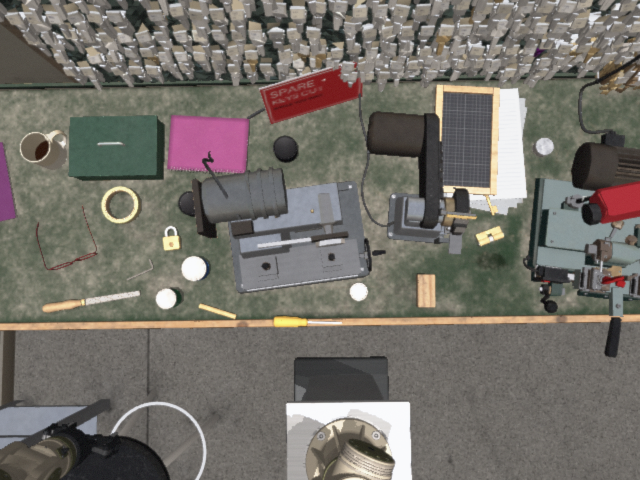

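View pics/side0.png

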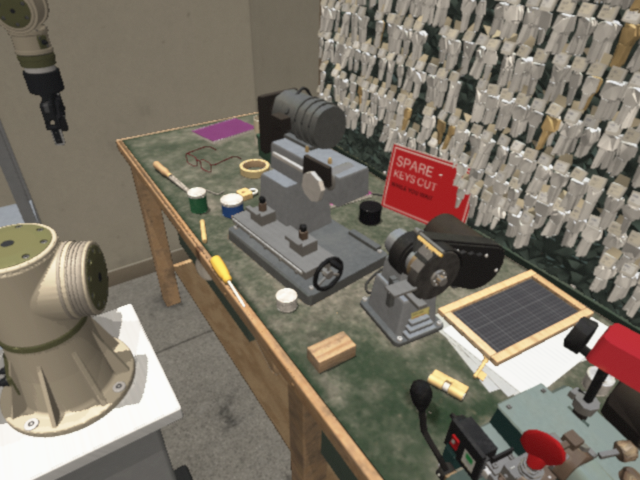

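The top view shows: block (426,291), cylinder (489,236), small tin (359,292), rod (217,311), padlock (171,238). Tins on the left are at (194,268) and (166,299). In the side view these are blue (232,204) and green (197,200). There is also a black tin at (285,148) and a round thing at (545,146).

The wide tin should be (194,268), because its body is blue. The small tin should be (359,292), because it's low and plain. I'll confirm both in one enlarged composite.

```bash
cat > h.py <<'E'
from station import *
import numpy as np, cv2
from scipy.spatial.transform import Rotation as Rn
def ray(name,px,obs=None):
    c=camera_model(name);K=c["mtx"];px=np.atleast_2d(np.float64(px))
    d=np.c_[(px[:,0]-K[0,2])/K[0,0],(px[:,1]-K[1,2])/K[1,1]]
    if name=="wrist":
        th=np.linalg.norm(d,axis=1);s=np.sin(th)/np.maximum(th,1e-9)
        v=np.c_[d*s[:,None],np.cos(th)];M=c["mount"];R=Rn.from_rotvec(obs["eef_rot"]).as_matrix()
        return R@M[:3,3]+obs["eef_pos"],v@(R@M[:3,:3]).T
    v=np.c_[d,np.ones(len(d))]
    return -c["R"].T@c["t"],v@c["R"]
def cast(name,px,z,obs=None):
    o,v=ray(name,px,obs)
    return (o+v*((z-o[2])/v[:,2])[:,None])[:,:2]
def proj(name,X,obs=None):
    c=camera_model(name);K=c["mtx"];X=np.atleast_2d(np.float64(X))
    if name=="wrist":
        R=Rn.from_rotvec(obs["eef_rot"]).as_matrix();M=c["mount"]
        p=((X-obs["eef_pos"])@R-M[:3,3])@M[:3,:3]
        r=np.linalg.norm(p[:,:2],axis=1);th=np.arctan2(r,p[:,2]);d=p[:,:2]/r[:,None]*th[:,None]
    else: p=X@c["R"].T+c["t"];d=p[:,:2]/p[:,2:]
    return d*[K[0,0],K[1,1]]+K[:2,2]
E
python3 - <<'E'
from h import *
t=cv2.imread("pics/top0.png");s=cv2.imread("pics/side0.png")
f=lambda im,x,y:cv2.resize(im[y:y+75,x:x+100],(400,300),interpolation=cv2.INTER_CUBIC)
cv2.imwrite("pics/c1.png",np.vstack([np.hstack([f(t,145,250),f(s,170,175)]),np.hstack([f(t,410,225),f(s,250,270)])]))
for n,p,z in(("block",(426,291),.032),("cyl",(489,236),.017),("small",(359,292),.032),("rod",(217,311),.006),("wide",(194,268),.046),("tall",(166,299),.06),("edge",(217,322),0),("padlock",(171,240),.019),("round",(545,146),.02)):
    x=cast("top",p,z)[0];print(n,x.round(3),np.hypot(*x).round(3))
E
```

```text
block [ 0.433 -0.204] 0.479
cyl [ 0.573 -0.375] 0.684
small [ 0.433 -0.033] 0.434
rod [0.388 0.337] 0.514
wide [0.5   0.388] 0.633
tall [0.423 0.456] 0.622
edge [0.359 0.338] 0.494
padlock [0.575 0.455] 0.734
round [ 0.807 -0.53 ] 0.965
```

View pics/c1.png

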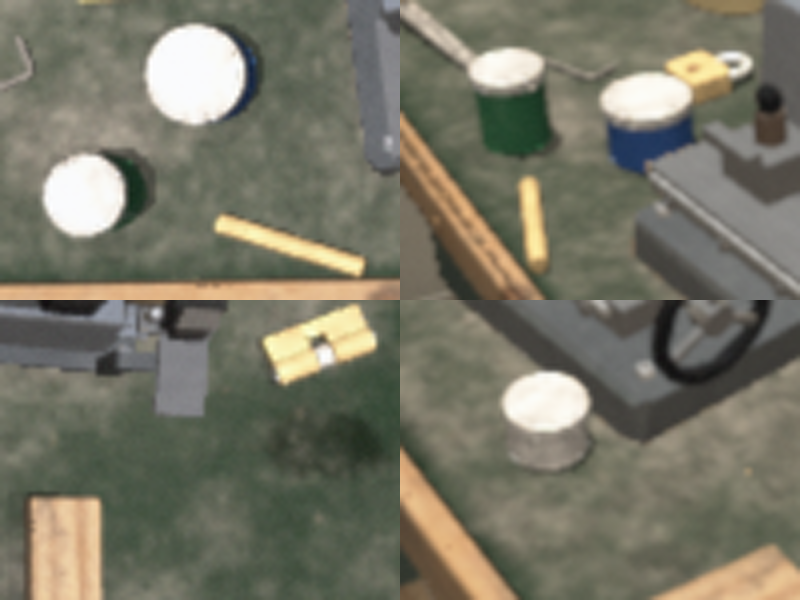

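The composite confirms the choice: the blue-bodied tin is the wide one, the green one is the tall bystander, and the plain low tin is beside the cutter. The block lies along x, and the cylinder is angled beside the grinder. Next I'll measure them with masks.

```bash
cat > meas.py <<'E'
from h import *
def meas(name,im,kind,roi,z,obs=None):
    x,y,w,h=roi;c=im[y:y+h,x:x+w];hsv=cv2.cvtColor(c,cv2.COLOR_BGR2HSV)
    if kind=="lid": m=cv2.inRange(hsv,(0,0,165),(180,60,255))
    else: m=cv2.inRange(hsv,(8,55,120),(35,255,255))
    m=cv2.morphologyEx(m,cv2.MORPH_CLOSE,np.ones((5,5),np.uint8))
    k=max(cv2.findContours(m,0,cv2.CHAIN_APPROX_NONE)[0],key=cv2.contourArea)
    P=cast(name,k.reshape(-1,2)+[x,y],z,obs)
    (cx,cy),(a,b),an=cv2.minAreaRect((P*1000).astype(np.float32))
    box=cv2.boxPoints(((cx,cy),(a,b),an));e=max(box[1]-box[0],box[2]-box[1],key=np.linalg.norm)
    ang=np.arctan2(e[1],e[0]); ang=(ang+np.pi/2)%np.pi-np.pi/2
    print(kind,"centre",round(cx),round(cy),"size",round(a),round(b),"long-axis angle",round(ang,3))
E
python3 - <<'E'
from meas import *
t=cv2.imread("pics/top0.png")
for k,r,z in(("block",(405,265,45,50),.032),("cyl",(470,220,40,32),.014),("small",0,0),("rod",(190,298,55,22),.0065)):
    if r: print(k);meas("top",t,"brass",r,z)
for k,r,z in(("small",(345,278,30,28),.032),("wide",(176,252,36,34),.046),("tall",(150,285,32,28),.06)):
    print(k);meas("top",t,"lid",r,z)
g=cv2.cvtColor(t,cv2.COLOR_BGR2HSV);print(g[322,217],g[311,217])
E
```

```text
block
brass centre 434 -205 size 46 85 long-axis angle -0.029
cyl
brass centre 574 -377 size 36 69 long-axis angle -1.228
rod
brass centre 387 338 size 104 19 long-axis angle 1.255
small
lid centre 435 -31 size 47 47 long-axis angle -0.802
wide
lid centre 500 392 size 62 63 long-axis angle -0.793
tall
lid centre 425 457 size 50 52 long-axis angle -1.122
[ 15 104 221] [ 26  73 249]
```

```bash
cat > plan.py <<'E'
# usage: plan.py x,y,z,yaw,rows ...  from measured pose; prints tool-frame rows in scaled units
import sys
from h import *
def pose(x,y,z,psi): return np.array([x,y,z]),Rn.from_euler('z',psi)*Rn.from_rotvec([0,np.pi,0])
def run(wps):
    o=get_obs();p=o["eef_pos"];R=Rn.from_rotvec(o["eef_rot"]);ty=R.as_matrix()[:,1];psi=np.arctan2(-ty[0],ty[1])
    print("at",p.round(4),"yaw",psi.round(3),"t",o["clock"],"w",o["width"].round(4))
    rows=[];cur=np.r_[p,psi]
    for w in wps:
        n=int(w[4])
        for i in range(1,n+1):
            q,Q=pose(*(cur+(np.array(w[:4])-cur)*i/n))
            r=np.r_[R.inv().apply(q-p)/.8,(R.inv()*Q).as_rotvec()/(np.pi/4)].round(3)
            p=p+R.apply(r[:3]*.8);R=R*Rn.from_rotvec(r[3:]*np.pi/4);rows.append(r+0.)
            if np.linalg.norm(r[:3])>.077 or np.linalg.norm(r[3:])>.235: print("TOO FAST",r)
        cur=np.array(w[:4])
    rows+=[np.zeros(6)]*(-len(rows)%8)
    for i in range(0,len(rows),8): print("["+",".join("["+",".join("%g"%v for v in r)+"]" for r in rows[i:i+8])+"]")
if __name__=="__main__": run([list(map(float,a.split(","))) for a in sys.argv[1:]])
E
python3 plan.py 0.5,0.391,0.15,-1.57,8 0.5,0.391,0.016,-1.57,6
```

```text
Traceback (most recent call last):
  File "plan.py", line 19, in <module>
    if __name__=="__main__": run([list(map(float,a.split(","))) for a in sys.argv[1:]])
                             ~~~^^^^^^^^^^^^^^^^^^^^^^^^^^^^^^^^^^^^^^^^^^^^^^^^^^^^^^^
  File "plan.py", line 7, in run
    print("at",p.round(4),"yaw",psi.round(3),"t",o["clock"],"w",o["width"].round(4))
                                                                ^^^^^^^^^^^^^^^^
AttributeError: 'float' object has no attribute 'round'
```

```bash
sed -i 's/o\["width"\].round(4)/round(o["width"],4)/' plan.py
python3 plan.py 0.5,0.391,0.15,-1.57,8 0.5,0.391,0.016,-1.57,6
```

```text
at [0.1448 0.556  0.1977] yaw -0.255 t 0.15 w 0.0853
[[-0.06,-0.011,0.007,-0.002,0,0.209],[-0.061,-0.001,0.008,0,0,0.21],[-0.061,0.009,0.007,0,0,0.209],[-0.058,0.019,0.008,0,0,0.209],[-0.054,0.028,0.007,0,0,0.21],[-0.049,0.037,0.008,0,0,0.209],[-0.043,0.044,0.007,0,0,0.209],[-0.034,0.051,0.008,0,0,0.21]]
[[0,0,0.028,0,0,0],[0,0,0.027,0,0,0],[0,0,0.028,0,0,0],[0,0,0.028,0,0,0],[0,0,0.028,0,0,0],[0,0,0.028,0,0,0],[0,0,0,0,0,0],[0,0,0,0,0,0]]
```

Emit:
apply_moves(
  moves=[
    [-0.06,-0.011,0.007,-0.002,0,0.209],
    [-0.061,-0.001,0.008,0,0,0.21],
    [-0.061,0.009,0.007,0,0,0.209],
    [-0.058,0.019,0.008,0,0,0.209],
    [-0.054,0.028,0.007,0,0,0.21],
    [-0.049,0.037,0.008,0,0,0.209],
    [-0.043,0.044,0.007,0,0,0.209],
    [-0.034,0.051,0.008,0,0,0.21],
  ],
  gripper=1,
  squeeze=40,
)

```text
clock: 1.15
eef_pos: [0.5017, 0.3909, 0.1499]
eef_rot: [-2.226, -2.215, -0.002]
force: [-0.0, 0.5, -0.3]
width: 0.0854
grip_force: 0.0
```

```bash
python3 - <<'E'
from meas import *
o=get_obs();im=grab_frame("wrist")[:,:,::-1].copy();print(o["eef_pos"].round(4),o["clock"])
c=proj("wrist",[.5,.391,.046],o)[0];print("tin px",c)
cv2.imwrite("pics/w1.png",im)
E
```

```text
[0.5017 0.3909 0.1499] 1.15
tin px [317.63397673 226.1943126 ]
```

View pics/w1.png

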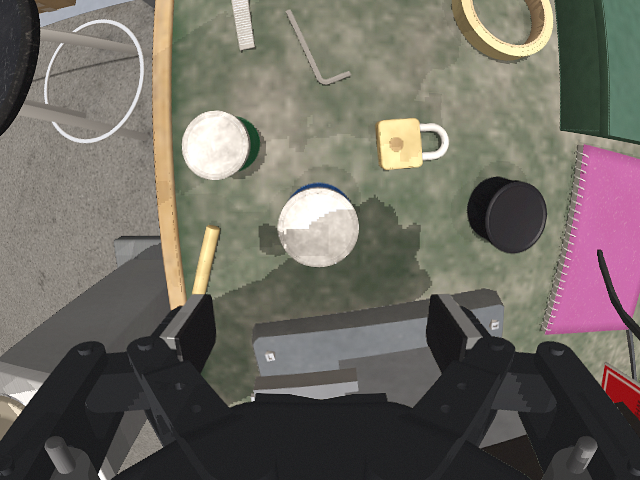

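The wrist view shows the wide tin's lid at (318,228), against (317.6,226.2) predicted, so the position holds. The tall tin (216,145) and padlock (400,143) are clear. Descending.

Emit:
apply_moves(
  moves=[
    [0,0,0.028,0,0,0],
    [0,-0.001,0.028,0,0,0],
    [0,-0.001,0.028,0,0,0],
    [0,0,0.028,0,0,0],
    [0,0,0.028,0,0,0],
    [0,0,0.027,0,0,0],
    [0,0,0,0,0,0],
    [0,0,0,0,0,0],
  ],
)

```text
clock: 2.2
eef_pos: [0.4991, 0.3923, 0.0174]
eef_rot: [-2.22, -2.222, -0.003]
force: [-1.3, -0.3, -0.4]
width: 0.0851
grip_force: 0.0
```

Emit:
apply_moves(
  moves=[
    [0,0,0,0,0,0],
    [0,0,0,0,0,0],
    [0,0,0,0,0,0],
    [0,0,0,0,0,0],
    [0,0,0,0,0,0],
    [0,0,0,0,0,0],
    [0,0,0,0,0,0],
    [0,0,0,0,0,0],
  ],
  gripper=0,
  squeeze=40,
)

```text
clock: 3.2
eef_pos: [0.4989, 0.392, 0.0167]
eef_rot: [-2.22, -2.221, -0.002]
force: [0.2, 0.3, -0.9]
width: -0.0003
grip_force: 0.0
```

```bash
python3 plan.py 0.5,0.391,0.15,-1.57,4 0.40,0.25,0.16,-1.57,4 0.365,0.05,0.16,-1.57,5 0.39,-0.15,0.16,-1.57,5 0.432,-0.289,0.15,-1.60,4 0.432,-0.289,0.03,-1.60,6 
```

```text
at [0.4989 0.392  0.0167] yaw -1.57 t 3.2 w -0.0003
[[0,0,-0.042,0.001,-0.002,0],[-0.001,0.001,-0.041,0,0,0],[0,0,-0.042,0,0,0],[0,0,-0.042,0,0,0],[-0.044,-0.031,-0.003,0,0,0],[-0.044,-0.031,-0.003,0,0,0],[-0.044,-0.031,-0.003,0,0,0],[-0.044,-0.032,-0.003,0,0,0]]
[[-0.05,-0.008,0,0,0,0],[-0.05,-0.009,0,0,0,0],[-0.05,-0.009,0,0,0,0],[-0.05,-0.009,0,0,0,0],[-0.05,-0.009,0,0,0,0],[-0.05,0.007,0,0,0,0],[-0.05,0.006,0,0,0,0],[-0.05,0.006,0,0,0,0]]
[[-0.05,0.006,0,0,0,0],[-0.05,0.007,0,0,0,0],[-0.044,0.013,0.003,0,0,0.009],[-0.043,0.013,0.003,0,0,0.01],[-0.043,0.014,0.003,0,0,0.009],[-0.044,0.014,0.003,0,0,0.01],[0,0,0.025,0,0,0],[0,0,0.025,0,0,0]]
[[0,0,0.025,0,0,0],[0,0,0.025,0,0,0],[0,0,0.025,0,0,0],[0,0,0.025,0,0,0],[0,0,0,0,0,0],[0,0,0,0,0,0],[0,0,0,0,0,0],[0,0,0,0,0,0]]
```

The fingers shut fully, so the tin was missed. I'll look.

```bash
python3 - <<'E'
from meas import *
o=get_obs();im=grab_frame("wrist")[:,:,::-1].copy();s=grab_frame("side")[:,:,::-1].copy()
print(proj("wrist",[.5,.391,.046],o),proj("wrist",o["eef_pos"],o),proj("side",[o["eef_pos"],[.5,.391,.046]]))
a=cv2.resize(im[60:480,100:540],(440,420));b=cv2.resize(s[140:260,130:270],None,fx=3,fy=3)
cv2.imwrite("pics/w2.png",np.hstack([a[:360],b])[:,:800])
E
```

```text
[[322.12546122 299.43786657]] [[319.62382722 273.58252406]] [[231.34705129 206.81424593]
 [230.86064798 197.87685183]]
```

View pics/w2.png

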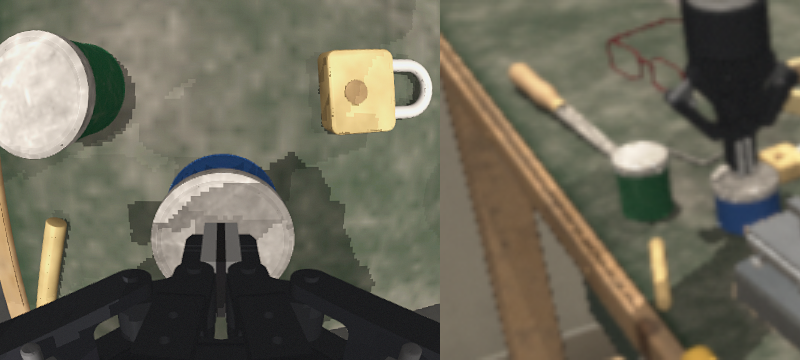

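The fingers look closed over the lid rather than round it. I'll lift clear and check where the fingertips really are against the TCP projection.

Emit:
apply_moves(
  moves=[
    [0,0,-0.042,0,0,0],
    [0,0,-0.042,0,0,0],
    [0,0,-0.042,0,0,0],
    [0,0,-0.042,0,0,0],
    [0,0,0,0,0,0],
    [0,0,0,0,0,0],
    [0,0,0,0,0,0],
    [0,0,0,0,0,0],
  ],
)

```text
clock: 4.3
eef_pos: [0.4982, 0.3914, 0.1499]
eef_rot: [-2.22, -2.221, 0.001]
force: [-0.1, -0.0, 0.5]
width: 0.0001
grip_force: 0.0
```

```bash
python3 - <<'E'
from meas import *
o=get_obs();im=grab_frame("wrist")[:,:,::-1].copy();s=grab_frame("side")[:,:,::-1].copy()
print(o["eef_pos"],o["width"],o["clock"])
P=[o["eef_pos"]+[0,0,d] for d in(0,.02,.04)]
for n,I in(("wrist",im),("side",s)):
    p=proj(n,P,o);print(n,p.round(1))
    for q,c in zip(p,((0,0,255),(0,255,0),(255,0,0))): 
        if n=="wrist": cv2.drawMarker(I,tuple(int(v) for v in q.round()),c,0,7,1)
b=cv2.resize(s[100:240,170:295],None,fx=3.4,fy=3.4,interpolation=cv2.INTER_CUBIC)
for q,c in zip(proj("side",P),((0,0,255),(0,255,0),(255,0,0))): cv2.drawMarker(b,tuple(int(v) for v in (q-[170,100])*3.4),c,0,9,1)
cv2.imwrite("pics/w3.png",np.hstack([im[4:480,130:500],b])[:,:800])
E
```

```text
[0.49823695 0.39144618 0.14992078] 5.6314799550963676e-05 4.3
wrist [[319.6 273.6]
 [319.5 289. ]
 [319.4 308.2]]
side [[226.4 164.1]
 [225.7 157.2]
 [224.9 150.1]]
```

View pics/w3.png

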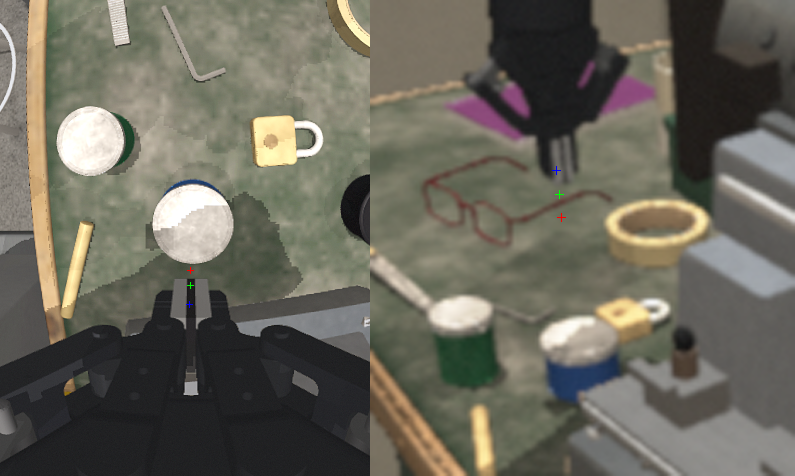

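The wrist view shows the closed tips ending at about (320,282), and the side view shows them well above the red TCP mark. The true fingertips are about 30–40 mm behind the reported TCP. I'll quantify that from the edges.

```bash
python3 - <<'E'
from meas import *
o=get_obs()
I=cv2.imread("pics/w3.png")
for c in(178,183,197,203): print(c+130,[(r+4,int(I[r].mean(axis=-1)[c])) for r in range(266,294,2)])
R=Rn.from_rotvec(o["eef_rot"])
for d in(.03,.035,.04,.045):
    P=[o["eef_pos"]+R.apply([tx,0,-d]) for tx in(.011,-.011)]
    S=[o["eef_pos"]+R.apply([tx,ty,-d]) for tx in(.011,-.011) for ty in(-.008,.008)]
    print(d,proj("wrist",P,o).round(1).tolist(),((proj("side",S)-[170,100])*3.4+[370,0]).round(0).tolist())
E
```

```text
308 [(270, 72), (272, 71), (274, 75), (276, 77), (278, 76), (280, 75), (282, 77), (284, 106), (286, 105), (288, 105), (290, 106), (292, 105), (294, 105), (296, 106)]
313 [(270, 70), (272, 71), (274, 73), (276, 75), (278, 76), (280, 77), (282, 78), (284, 106), (286, 105), (288, 105), (290, 106), (292, 104), (294, 106), (296, 106)]
327 [(270, 85), (272, 89), (274, 91), (276, 91), (278, 88), (280, 85), (282, 81), (284, 108), (286, 107), (288, 107), (290, 108), (292, 109), (294, 108), (296, 107)]
333 [(270, 76), (272, 78), (274, 79), (276, 82), (278, 85), (280, 83), (282, 80), (284, 107), (286, 108), (288, 106), (290, 106), (292, 107), (294, 107), (296, 107)]
0.03 [[319.5, 274.3], [319.5, 320.6]] [[543.0, 179.0], [562.0, 175.0], [554.0, 189.0], [574.0, 185.0]]
0.035 [[319.5, 278.6], [319.5, 326.0]] [[542.0, 173.0], [561.0, 169.0], [554.0, 183.0], [573.0, 179.0]]
0.04 [[319.5, 283.2], [319.5, 331.7]] [[541.0, 167.0], [561.0, 163.0], [553.0, 177.0], [572.0, 173.0]]
0.045 [[319.4, 288.2], [319.5, 337.8]] [[541.0, 161.0], [560.0, 157.0], [552.0, 171.0], [572.0, 166.0]]
```

Emit:
apply_moves(
  moves=[
    [0,0,0.042,0,0,0],
    [0,0,0.042,0,0,0],
    [0,0,0.042,0,0,0],
    [0,0,0.042,0,0,0],
    [0,0,0,0,0,0],
    [0,0,0,0,0,0],
    [0,0,0.001,0,0,0],
    [0,0,0.001,0,0,0],
  ],
)

```text
clock: 5.4
eef_pos: [0.499, 0.3921, 0.0154]
eef_rot: [-2.221, -2.221, -0.003]
force: [0.7, -0.0, -0.6]
width: -0.0004
grip_force: 0.0
```

Emit:
apply_moves(
  moves=[
    [0,0,0.001,0,0,0],
    [0,0,0.001,0,0,0],
    [0,0,0.001,0,0,0],
    [0,0,0,0,0,0],
    [0,0,0,0,0,0],
    [0,0,0,0,0,0],
    [0,0,0,0,0,0],
    [0,0,0,0,0,0],
  ],
)

```text
clock: 6.4
eef_pos: [0.499, 0.3921, 0.0135]
eef_rot: [-2.22, -2.222, -0.003]
force: [-0.9, -1.6, 5.8]
width: -0.0
grip_force: 2.7
```

Contact with the lid came at TCP z ≈ 0.0138, so the true closed tip is 32 mm behind the reported TCP. All heights need to go down by 32 mm.

Emit:
apply_moves(
  moves=[
    [0,0,-0.012,0,0,0],
    [0,0,-0.012,0,0,0],
    [0,0,0,0,0,0],
    [0,0,0,0,0,0],
    [0,0,0,0,0,0],
    [0,0,0,0,0,0],
    [0,0,0,0,0,0],
    [0,0,0,0,0,0],
  ],
  gripper=1,
)

```text
clock: 7.4
eef_pos: [0.4989, 0.392, 0.0319]
eef_rot: [-2.22, -2.221, -0.002]
force: [0.2, -0.4, 0.6]
width: 0.0852
grip_force: 0.0
```

Emit:
apply_moves(
  moves=[
    [0,0.001,0.011,0,0,0],
    [0,0,0.011,0,0,0],
    [0,0,0.011,0,0,0],
    [0,0,0.011,0,0,0],
    [0,0,0.011,0,0,0],
    [0,0,0.006,0,0,0],
    [0,0,0,0,0,0],
    [0,0,0,0,0,0],
  ],
)

```text
clock: 8.4
eef_pos: [0.5, 0.3922, -0.0165]
eef_rot: [-2.221, -2.221, -0.003]
force: [0.1, -0.9, 1.1]
width: 0.0852
grip_force: 0.0
```

Emit:
apply_moves(
  moves=[
    [0,0,0,0,0,0],
    [0,0,0,0,0,0],
    [0,0,0,0,0,0],
    [0,0,0,0,0,0],
    [0,0,0,0,0,0],
    [0,0,0,0,0,0],
    [0,0,0,0,0,0],
    [0,0,0,0,0,0],
  ],
  gripper=0,
  squeeze=40,
)

```text
clock: 9.4
eef_pos: [0.5001, 0.3924, -0.0159]
eef_rot: [-2.221, -2.222, -0.004]
force: [-1.2, -0.2, 6.2]
width: 0.0606
grip_force: 43.2
```

```bash
python3 plan.py 0.5,0.391,0.11,-1.57,4 0.40,0.25,0.13,-1.57,4 0.365,0.05,0.13,-1.57,5 0.39,-0.15,0.13,-1.57,5 0.432,-0.289,0.12,-1.60,4 0.432,-0.289,0.0,-1.60,6 
```

```text
at [ 0.5001  0.3924 -0.0159] yaw -1.57 t 9.4 w 0.0606
[[0,0,-0.039,0.002,-0.003,0],[-0.001,0,-0.04,0,0,0],[0,0,-0.039,0,0,0],[-0.001,0,-0.039,0,0,0],[-0.044,-0.031,-0.007,0,0,0],[-0.044,-0.032,-0.006,0,0,0],[-0.044,-0.031,-0.006,0,0,0],[-0.044,-0.031,-0.006,0,0,0]]
[[-0.05,-0.009,0,0,0,0],[-0.05,-0.009,0,0,0,0],[-0.05,-0.009,0,0,0,0],[-0.05,-0.008,0,0,0,0],[-0.05,-0.009,0,0,0,0],[-0.05,0.006,0,0,0,0],[-0.05,0.006,0,0,0,0],[-0.05,0.007,0,0,0,0]]
[[-0.05,0.006,0,0,0,0],[-0.05,0.006,0,0,0,0],[-0.043,0.013,0.003,0,0,0.009],[-0.044,0.014,0.003,0,0,0.01],[-0.043,0.013,0.003,0,0,0.009],[-0.043,0.014,0.003,0,0,0.01],[0,0,0.025,0,0,0],[0,0,0.025,0,0,0]]
[[0,0,0.025,0,0,0],[0,0,0.025,0,0,0],[0,0,0.025,0,0,0],[0,0,0.025,0,0,0],[0,0,0,0,0,0],[0,0,0,0,0,0],[0,0,0,0,0,0],[0,0,0,0,0,0]]
```

Emit:
apply_moves(
  moves=[
    [0,0,-0.039,0.002,-0.003,0],
    [-0.001,0,-0.04,0,0,0],
    [0,0,-0.039,0,0,0],
    [-0.001,0,-0.039,0,0,0],
    [-0.044,-0.031,-0.007,0,0,0],
    [-0.044,-0.032,-0.006,0,0,0],
    [-0.044,-0.031,-0.006,0,0,0],
    [-0.044,-0.031,-0.006,0,0,0],
  ],
)

```text
clock: 10.4
eef_pos: [0.3988, 0.2485, 0.1288]
eef_rot: [-2.221, -2.222, 0.002]
force: [0.4, -0.1, -1.1]
width: 0.0609
grip_force: 44.0
```

Emit:
apply_moves(
  moves=[
    [-0.05,-0.009,0,0,0,0],
    [-0.05,-0.009,0,0,0,0],
    [-0.05,-0.009,0,0,0,0],
    [-0.05,-0.008,0,0,0,0],
    [-0.05,-0.009,0,0,0,0],
    [-0.05,0.006,0,0,0,0],
    [-0.05,0.006,0,0,0,0],
    [-0.05,0.007,0,0,0,0],
  ],
)

```text
clock: 11.4
eef_pos: [0.3799, -0.0716, 0.1292]
eef_rot: [2.221, 2.222, -0.002]
force: [0.8, 0.8, -0.7]
width: 0.0605
grip_force: 44.0
```

Emit:
apply_moves(
  moves=[
    [-0.05,0.006,0,0,0,0],
    [-0.05,0.006,0,0,0,0],
    [-0.043,0.013,0.003,0,0,0.009],
    [-0.044,0.014,0.003,0,0,0.01],
    [-0.043,0.013,0.003,0,0,0.009],
    [-0.043,0.014,0.003,0,0,0.01],
    [0,0,0,0,0,0],
    [0,0,0,0,0,0],
  ],
)

```text
clock: 12.4
eef_pos: [0.4308, -0.2885, 0.1192]
eef_rot: [-2.253, -2.187, 0.002]
force: [-0.3, -0.1, -0.9]
width: 0.0608
grip_force: 44.0
```

```bash
python3 plan.py 0.432,-0.289,0.0,-1.60,6 0.432,-0.289,-0.0145,-1.60,2
```

```text
at [ 0.4308 -0.2885  0.1192] yaw -1.6 t 12.4 w 0.0608
[[0,0,0.025,-0.003,-0.001,0],[0,0.001,0.025,0,0,0],[0,0,0.025,0,0,0],[0,0,0.024,0,0,0],[-0.001,0,0.025,0,0,0],[0,0.001,0.025,0,0,0],[0,0,0.009,0,0,0],[0,0,0.009,0,0,0]]
```

Emit:
apply_moves(
  moves=[
    [0,0,0.025,-0.003,-0.001,0],
    [0,0.001,0.025,0,0,0],
    [0,0,0.025,0,0,0],
    [0,0,0.024,0,0,0],
    [-0.001,0,0.025,0,0,0],
    [0,0.001,0.025,0,0,0],
    [0,0,0.009,0,0,0],
    [0,0,0.009,0,0,0],
  ],
)

```text
clock: 13.4
eef_pos: [0.4333, -0.2898, -0.0136]
eef_rot: [2.251, 2.188, -0.0]
force: [1.1, 0.1, -1.3]
width: 0.0611
grip_force: 44.0
```

Emit:
apply_moves(
  moves=[
    [0,0,0.001,0,0,0],
    [0,0,0,0,0,0],
    [0,0,0,0,0,0],
    [0,0,0,0,0,0],
    [0,0,0,0,0,0],
    [0,0,0,0,0,0],
    [0,0,0,0,0,0],
    [0,0,0,0,0,0],
  ],
)

```text
clock: 14.4
eef_pos: [0.4331, -0.2902, -0.0147]
eef_rot: [2.252, 2.187, -0.0]
force: [-0.9, -0.4, -1.4]
width: 0.0607
grip_force: 44.0
```

Emit:
apply_moves(
  moves=[
    [0,0,0.001,0,0,0],
    [0,0,0.001,0,0,0],
    [0,0,0,0,0,0],
    [0,0,0,0,0,0],
    [0,0,0,0,0,0],
    [0,0,0,0,0,0],
    [0,0,0,0,0,0],
    [0,0,0,0,0,0],
  ],
)

```text
clock: 15.4
eef_pos: [0.4332, -0.2904, -0.0159]
eef_rot: [2.252, 2.187, -0.0]
force: [-1.1, 2.5, 5.5]
width: 0.0607
grip_force: 44.4
```

Emit:
apply_moves(
  moves=[
    [0,0,0,0,0,0],
    [0,0,0,0,0,0],
    [0,0,0,0,0,0],
    [0,0,0,0,0,0],
    [0,0,0,0,0,0],
    [0,0,-0.03,0,0,0],
    [0,0,-0.06,0,0,0],
    [0,0,-0.06,0,0,0],
  ],
  gripper=1,
)

```text
clock: 16.4
eef_pos: [0.4326, -0.2897, 0.1047]
eef_rot: [2.253, 2.188, -0.0]
force: [1.1, -0.8, -0.1]
width: 0.0854
grip_force: 0.0
```

```bash
python3 - <<'E'
from meas import *
o=get_obs();im=grab_frame("wrist")[:,:,::-1].copy();print(o["eef_pos"].round(4))
def roi(P,h): u=proj("wrist",P,o)[0];print(u.round());return (max(0,int(u[0]-h)),max(0,int(u[1]-h)),2*h,2*h)
cv2.imwrite("pics/w4.png",im)
meas("wrist",im,"brass",roi([.434,-.205,.032],95),.032,o)
meas("wrist",im,"lid",roi([.432,-.289,.046],70),.046,o)
E
python3 plan.py 0.42,-0.15,0.13,-1.3,3 0.365,0.05,0.13,-.8,5 0.39,0.25,0.13,-0.4,5  0.387,0.338,0.1,-0.316,3
```

```text
[ 0.4326 -0.2897  0.1047]
[318. 112.]
brass centre 435 -207 size 45 84 long-axis angle -0.021
[319. 241.]
lid centre 433 -293 size 63 62 long-axis angle 0.467
at [ 0.4356 -0.2924  0.1116] yaw -1.6 t 16.45 w 0.0855
[[0.059,-0.008,-0.008,0.01,0.01,-0.127],[0.06,-0.002,-0.008,0,0,-0.128],[0.059,0.003,-0.008,0,0,-0.127],[0.052,0,0,0,0,-0.127],[0.052,0.006,0,0,0,-0.128],[0.051,0.01,0,0,0,-0.127],[0.049,0.015,0,0,0,-0.127],[0.048,0.021,0,0,0,-0.128]]
[[0.031,0.039,0,0,0,-0.101],[0.028,0.042,0,0,0,-0.102],[0.025,0.044,0,0,0,-0.102],[0.022,0.045,0,0,0,-0.102],[0.017,0.048,0,0,0,-0.102],[0.016,0.033,0.013,0,0,-0.036],[0.014,0.034,0.012,0,0,-0.035],[0.014,0.034,0.013,0,0,-0.036]]
```

View pics/w4.png

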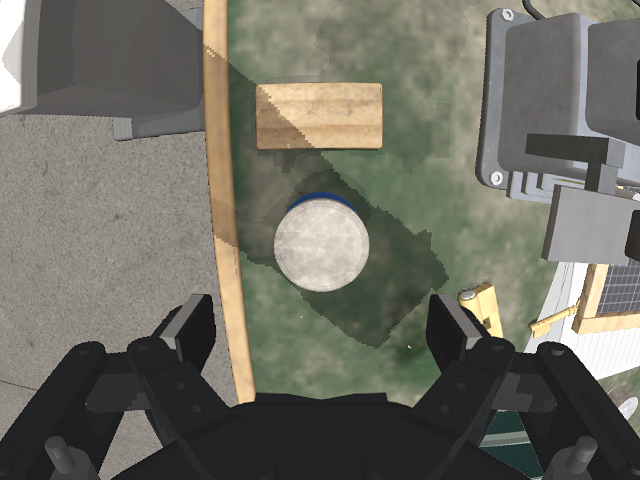

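The wide tin stands at (321,243), right of the block (319,116), with centres 86 mm apart and level. The cylinder (482,308) is visible untouched. For the rod I need the bench's front rail height, so I'll compare views.

```bash
python3 - <<'E'
from meas import *
t=cv2.imread("pics/top0.png");s=cv2.imread("pics/side0.png")
xs=np.arange(.320,.400,.004)
for n,I in(("top",t),("side",s)):
    for y in(.2,.385):
        hs=[]
        for z in (0,):
            p=proj(n,np.c_[xs,np.full(len(xs),y),np.full(len(xs),z)]).astype(np.float32)
            v=cv2.remap(I,p[:,0].reshape(1,-1),p[:,1].reshape(1,-1),cv2.INTER_LINEAR)
            print(n,y,[(int(1000*a),*map(int,b)) for a,b in zip(xs,v[0])])
E
```

```text
top 0.2 [(320, 102, 106, 110), (324, 106, 110, 115), (328, 105, 109, 113), (332, 103, 107, 111), (336, 108, 111, 115), (340, 103, 107, 111), (344, 99, 108, 118), (348, 117, 155, 192), (352, 140, 187, 228), (356, 144, 190, 230), (360, 139, 184, 226), (364, 107, 141, 177), (368, 68, 84, 82), (372, 82, 98, 90), (376, 95, 110, 107), (380, 102, 116, 114), (384, 100, 115, 111), (388, 92, 106, 103), (392, 88, 102, 97), (396, 90, 105, 100), (400, 90, 105, 100)]
top 0.385 [(320, 98, 102, 105), (324, 104, 108, 111), (328, 104, 108, 112), (332, 107, 111, 116), (336, 107, 112, 116), (340, 107, 111, 116), (344, 98, 107, 117), (348, 114, 151, 188), (352, 136, 183, 227), (356, 141, 190, 231), (360, 135, 182, 226), (364, 90, 122, 154), (368, 66, 83, 80), (372, 78, 93, 84), (376, 87, 103, 96), (380, 91, 107, 101), (384, 84, 101, 93), (388, 82, 98, 90), (392, 83, 101, 93), (396, 101, 130, 139), (400, 160, 220, 238)]
side 0.2 [(320, 101, 113, 122), (324, 102, 115, 124), (328, 96, 110, 119), (332, 78, 94, 109), (336, 59, 79, 98), (340, 59, 80, 102), (344, 75, 104, 133), (348, 112, 156, 200), (352, 92, 144, 186), (356, 75, 170, 218), (360, 92, 211, 246), (364, 105, 232, 251), (368, 109, 238, 252), (372, 110, 238, 252), (376, 107, 232, 252), (380, 89, 193, 230), (384, 83, 119, 130), (388, 81, 98, 95), (392, 81, 99, 94), (396, 83, 101, 96), (400, 83, 101, 96)]
side 0.385 [(320, 96, 111, 119), (324, 96, 111, 119), (328, 95, 110, 118), (332, 73, 89, 101), (336, 64, 89, 112), (340, 68, 95, 122), (344, 74, 102, 131), (348, 104, 145, 188), (352, 90, 126, 163), (356, 105, 146, 187), (360, 123, 174, 222), (364, 91, 127, 159), (368, 64, 82, 76), (372, 73, 91, 83), (376, 82, 100, 94), (380, 85, 104, 98), (384, 81, 100, 94), (388, 81, 101, 95), (392, 85, 104, 99), (396, 89, 114, 120), (400, 126, 183, 215)]
```

The rail's inner edge is at x ≈ 0.3645 in both views, so it's flush. Going to the rod, yaw −1.886 (across the rod), with a part-open gripper.

```bash
python3 plan.py 0.40,-0.15,0.12,-1.65,4 0.37,0.05,0.12,-1.75,4 0.38,0.25,0.12,-1.85,4  0.387,0.338,0.06,-1.886,4
```

```text
at [ 0.4356 -0.2924  0.1116] yaw -1.6 t 16.45 w 0.0855
[[0.044,-0.012,-0.003,0.01,0.009,0.016],[0.044,-0.013,-0.003,0,0,0.016],[0.044,-0.014,-0.002,0,0,0.016],[0.044,-0.014,-0.003,0,0,0.016],[0.061,-0.014,0,0,0,0.031],[0.061,-0.016,0,0,0,0.032],[0.061,-0.017,0,0.001,0,0.032],[0.06,-0.019,0,0,0,0.032]]
[[0.062,-0.008,0,0,0,0.032],[0.062,-0.01,0,0,0,0.032],[0.062,-0.011,0,0,0,0.031],[0.061,-0.013,0,0,0,0.032],[0.027,-0.005,0.019,0,0,0.012],[0.027,-0.006,0.018,0,0,0.011],[0.027,-0.006,0.019,0,0.001,0.012],[0.027,-0.006,0.019,0,0,0.011]]
```

Emit:
apply_moves(
  moves=[
    [0.044,-0.012,-0.005,0,0,0.016],
    [0.044,-0.013,-0.005,0,0,0.016],
    [0.044,-0.014,-0.005,0,0,0.016],
    [0.044,-0.014,-0.005,0,0,0.016],
    [0.061,-0.014,0,0,0,0.031],
    [0.061,-0.016,0,0,0,0.032],
    [0.061,-0.017,0,0,0,0.032],
    [0.06,-0.019,0,0,0,0.032],
  ],
  gripper=0.45,
)

```text
clock: 17.45
eef_pos: [0.3674, 0.0534, 0.1193]
eef_rot: [2.411, 2.01, 0.001]
force: [0.5, 0.9, 0.7]
width: 0.0382
grip_force: 0.0
```

Emit:
apply_moves(
  moves=[
    [0.062,-0.008,0,0,0,0.032],
    [0.062,-0.01,0,0,0,0.032],
    [0.062,-0.011,0,0,0,0.031],
    [0.061,-0.013,0,0,0,0.032],
    [0.027,-0.005,0.019,0,0,0.012],
    [0.027,-0.006,0.018,0,0,0.011],
    [0.027,-0.006,0.019,0,0,0.012],
    [0.027,-0.006,0.019,0,0,0.011],
  ],
)

```text
clock: 18.45
eef_pos: [0.3847, 0.341, 0.058]
eef_rot: [2.541, 1.844, 0.0]
force: [-0.3, 0.1, -1.5]
width: 0.0386
grip_force: 0.0
```

Emit:
apply_moves(
  moves=[
    [0,0,0,0,0,0],
    [0,0,0,0,0,0],
    [0,0,0,0,0,0],
    [0,0,0,0,0,0],
    [0,0,0,0,0,0],
    [0,0,0,0,0,0],
    [0,0,0,0,0,0],
    [0,0,0,0,0,0],
  ],
)

```text
clock: 19.45
eef_pos: [0.3847, 0.3402, 0.0587]
eef_rot: [2.541, 1.844, 0.0]
force: [0.5, 0.2, 0.7]
width: 0.0385
grip_force: 0.0
```

```bash
python3 - <<'E'
from meas import *
o=get_obs();im=grab_frame("wrist")[:,:,::-1].copy()
cv2.imwrite("pics/w5.png",im)
u=proj("wrist",[[.387,.338,.0065],[.3715,.29,.0065],[.4025,.386,.0065],[.3645,.338,0]],o);print(u.round())
E
python3 plan.py 0.387,0.338,-0.028,-1.886,6
```

```text
[[324. 247.]
 [324. 317.]
 [324. 168.]
 [291. 254.]]
at [0.3847 0.3402 0.0586] yaw -1.886 t 19.5 w 0.0385
[[0,0.001,0.018,0.002,0.002,0],[-0.001,0,0.018,0,0,0],[0,0.001,0.018,0,0,0],[0,0,0.018,0,0,0],[0,0.001,0.018,0,0,0],[-0.001,0.001,0.018,0,0,0],[0,0,0,0,0,0],[0,0,0,0,0,0]]
```

View pics/w5.png

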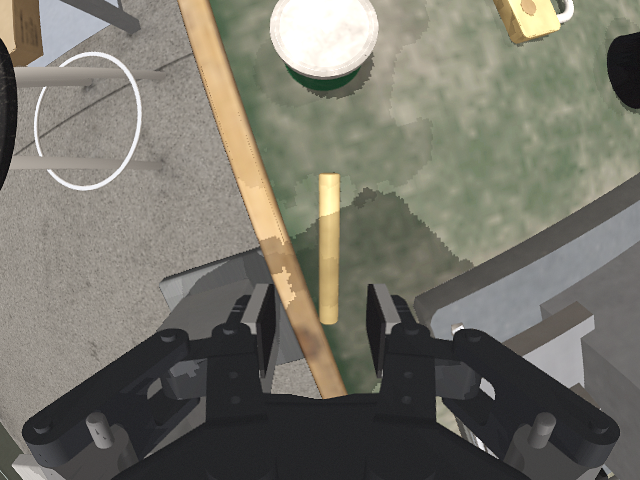

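The rod spans (329,173)–(328,324), aligned with the tool and about 3–5 mm to +y. The green tin is clear. Descending and closing.

Emit:
apply_moves(
  moves=[
    [0,0.002,0.018,0,0,0],
    [-0.001,0.001,0.018,0,0,0],
    [0,0.001,0.018,0,0,0],
    [0,0.001,0.018,0,0,0],
    [0,0.001,0.018,0,0,0],
    [0,0,0.018,0,0,0],
    [0,0,0,0,0,0],
    [0,0,0,0,0,0],
  ],
)

```text
clock: 20.5
eef_pos: [0.3893, 0.338, -0.0276]
eef_rot: [2.541, 1.844, 0.001]
force: [-0.3, -0.8, 0.2]
width: 0.0384
grip_force: 0.0
```

Emit:
apply_moves(
  moves=[
    [0,0,0,0,0,0],
    [0,0,0,0,0,0],
    [0,0,0,0,0,0],
    [0,0,0,0,0,0],
    [0,0,0,0,0,0],
    [0,0,0,0,0,0],
    [0,0,0,0,0,0],
    [0,0,0,0,0,0],
  ],
  gripper=0,
)

```text
clock: 21.5
eef_pos: [0.3897, 0.3382, -0.0269]
eef_rot: [2.541, 1.844, 0.002]
force: [0.0, -0.1, 5.6]
width: 0.0106
grip_force: 39.1
```

```bash
python3 plan.py 0.387,0.338,0.09,-1.886,3 0.37,0.20,0.09,-1.5,3 0.37,0.0,0.09,-.9,4 0.40,-0.12,0.09,-.3,4 0.436,-0.145,0.06,-.029,2 0.436,-0.145,-.01,-.029,4
```

```text
at [ 0.3897  0.3382 -0.0269] yaw -1.886 t 21.5 w 0.0106
[[0,-0.001,-0.049,0.003,0,0],[-0.001,-0.001,-0.048,0,0,0],[0,-0.001,-0.049,0,0,0],[-0.057,0.011,0,0,0,-0.164],[-0.058,0.004,0,0,0,-0.164],[-0.058,-0.004,0,0,0,-0.163],[-0.062,-0.004,0,0,0,-0.191],[-0.061,-0.014,0,0,0,-0.191]]
[[-0.058,-0.023,0,0,0,-0.191],[-0.055,-0.031,0,0,0,-0.191],[-0.035,-0.016,0,0,0,-0.191],[-0.032,-0.021,0,0,0,-0.191],[-0.029,-0.025,0,0,0,-0.191],[-0.025,-0.03,0,0,0,-0.191],[-0.026,-0.008,0.019,0,0,-0.173],[-0.025,-0.012,0.018,0,0,-0.172]]
[[0,0,0.022,0,0,0],[0,0,0.022,0,0,0],[0,0,0.022,0,0,0],[0,0,0.022,0,0,0],[0,0,0,0,0,0],[0,0,0,0,0,0],[0,0,0,0,0,0],[0,0,0,0,0,0]]
```

Emit:
apply_moves(
  moves=[
    [0,0,-0.02,0,0,0],
    [0,0,-0.04,0,0,0],
    [0,0,-0.04,0,0,0],
    [0,0,-0.046,0,0,0],
    [0,0,0,0,0,0],
    [0,0,0,0,0,0],
    [0,0,0,0,0,0],
    [0,0,0,0,0,0],
  ],
)

```text
clock: 22.5
eef_pos: [0.3883, 0.3375, 0.0879]
eef_rot: [2.541, 1.844, -0.003]
force: [0.0, -0.1, -1.4]
width: 0.0105
grip_force: 39.3
```

```bash
python3 - <<'E'
from meas import *
o=get_obs();im=grab_frame("wrist")[:,:,::-1].copy();s=grab_frame("side")[:,:,::-1].copy()
b=cv2.resize(s[130:250,150:270],None,fx=4,fy=4,interpolation=cv2.INTER_CUBIC)
cv2.imwrite("pics/w6.png",np.hstack([im[0:480,150:470],b])[:,:800])
E
```

```text
(no output)
```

View pics/w6.png

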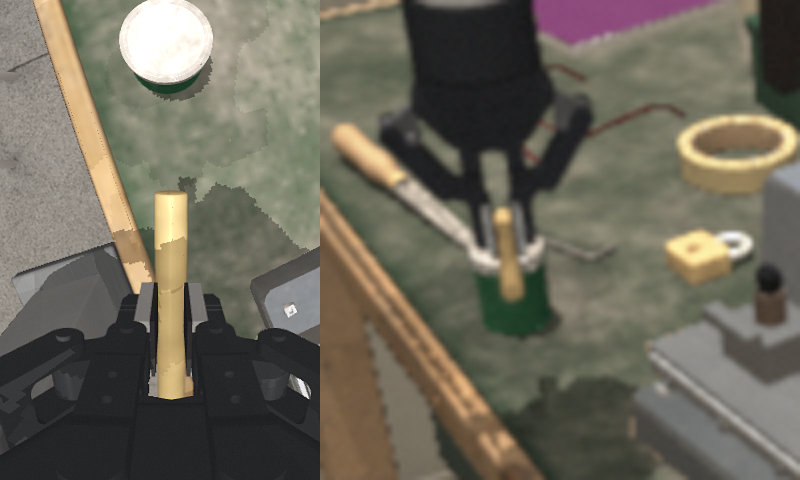

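The wrist view shows the rod gripped between the pads, ends at about (321,193) and (325,395). I'll check it's level by comparing with projected ends.

```bash
python3 - <<'E'
from meas import *
o=get_obs();R=Rn.from_rotvec(o["eef_rot"])
for off in (.0,):
  for ax in(.028,.0334,.039):
    P=[o["eef_pos"]+R.apply([tx,0,-ax]) for tx in(.05,-.05)]
    print(ax,proj("wrist",P,o).round(1).tolist(),proj("side",P).round(1).tolist())
# triangulate ends
for w,s in(((321,195),(198,203)),((325,393),(195.75,184)),((321,195),(195.75,184)),((325,393),(198,203))):
    a,u=ray("wrist",w,o);b,v=ray("side",s);u=u[0];v=v[0]
    k=np.linalg.lstsq(np.c_[u,-v],b-a,rcond=None)[0];p=a+u*k[0];q=b+v*k[1]
    print(p.round(3),q.round(3),R.inv().apply((p+q)/2-o["eef_pos"]).round(3))
E
python3 plan.py 0.37,0.20,0.09,-1.5,3 0.37,0.0,0.09,-.9,4 0.40,-0.12,0.09,-.3,4 0.436,-0.145,0.06,-.029,2
```

```text
0.028 [[319.1, 180.9], [319.3, 387.4]] [[195.5, 184.9], [197.7, 203.5]]
0.0334 [[319.1, 182.5], [319.2, 394.1]] [[195.2, 183.0], [197.4, 201.6]]
0.039 [[319.0, 184.2], [319.2, 401.4]] [[194.9, 181.1], [197.1, 199.6]]
[0.401 0.373 0.069] [0.399 0.373 0.069] [0.037 0.    0.019]
[0.384 0.316 0.155] [0.384 0.316 0.155] [-0.022  0.002 -0.067]
[0.403 0.38  0.121] [0.403 0.38  0.121] [ 0.045  0.001 -0.033]
[0.375 0.288 0.119] [0.373 0.288 0.119] [-0.052  0.002 -0.03 ]
at [0.3886 0.3377 0.0883] yaw -1.886 t 22.6 w 0.0107
[[-0.057,0.01,-0.001,0.001,0.003,-0.164],[-0.058,0.003,0,0,0,-0.164],[-0.058,-0.004,-0.001,0,0,-0.164],[-0.062,-0.004,0,0,0,-0.191],[-0.061,-0.014,0,0,0,-0.191],[-0.058,-0.023,0,0,0,-0.191],[-0.054,-0.031,0,0,0,-0.19],[-0.036,-0.016,0,0,0,-0.191]]
[[-0.032,-0.021,0,0,0,-0.191],[-0.029,-0.026,0,0,0,-0.191],[-0.025,-0.029,0,0,0,-0.191],[-0.026,-0.008,0.019,0,0,-0.173],[-0.025,-0.012,0.019,0,0,-0.172],[0,0,0,0,0,0],[0,0,0,0,0,0],[0,0,0,0,0,0]]
```

The rod is level, held 3.5 mm off its middle. Carrying it over.

Emit:
apply_moves(
  moves=[
    [-0.057,0.01,-0.001,0,0,-0.164],
    [-0.058,0.003,0,0,0,-0.164],
    [-0.058,-0.004,-0.001,0,0,-0.164],
    [-0.062,-0.004,0,0,0,-0.191],
    [-0.061,-0.014,0,0,0,-0.191],
    [-0.058,-0.023,0,0,0,-0.191],
    [-0.054,-0.031,0,0,0,-0.19],
    [-0.036,-0.016,0,0,0,-0.191],
  ],
)

```text
clock: 23.6
eef_pos: [0.3769, -0.0275, 0.0913]
eef_rot: [1.166, 2.915, -0.002]
force: [1.3, -0.2, -0.8]
width: 0.0107
grip_force: 39.3
```

Emit:
apply_moves(
  moves=[
    [-0.032,-0.021,0,0,0,-0.191],
    [-0.029,-0.026,0,0,0,-0.191],
    [-0.025,-0.029,0,0,0,-0.191],
    [-0.026,-0.008,0.019,0,0,-0.173],
    [-0.025,-0.012,0.019,0,0,-0.172],
    [0,0,0,0,0,0],
    [0,0,0,0,0,0],
    [0,0,0,0,0,0],
  ],
)

```text
clock: 24.6
eef_pos: [0.4342, -0.1407, 0.0616]
eef_rot: [0.068, 3.139, -0.003]
force: [0.1, -0.5, 0.1]
width: 0.0106
grip_force: 39.2
```

```bash
python3 - <<'E'
from meas import *
o=get_obs();im=grab_frame("wrist")[:,:,::-1].copy();print(o["eef_pos"].round(4))
u=proj("wrist",[[.434,-.205,.032],[.434,-.29,.046]],o);print(u.round())
cv2.imwrite("pics/w7.png",im)
E
python3 plan.py 0.4325,-0.144,-.01,-.029,4 0.4325,-0.144,-.0265,-.029,4
```

```text
[ 0.4342 -0.1407  0.0616]
[[214. 259.]
 [ 87. 269.]]
at [ 0.4344 -0.1407  0.0617] yaw -0.043 t 24.65 w 0.0105
[[0.001,-0.001,0.022,-0.002,0.002,-0.004],[0,-0.001,0.023,0,0,-0.005],[0.001,-0.001,0.022,0,0,-0.004],[0,-0.001,0.023,0,0,-0.005],[0,0,0.005,0,0,0],[0,0,0.005,0,0,0],[0,0,0.005,0,0,0],[0,0,0.005,0,0,0]]
```

View pics/w7.png

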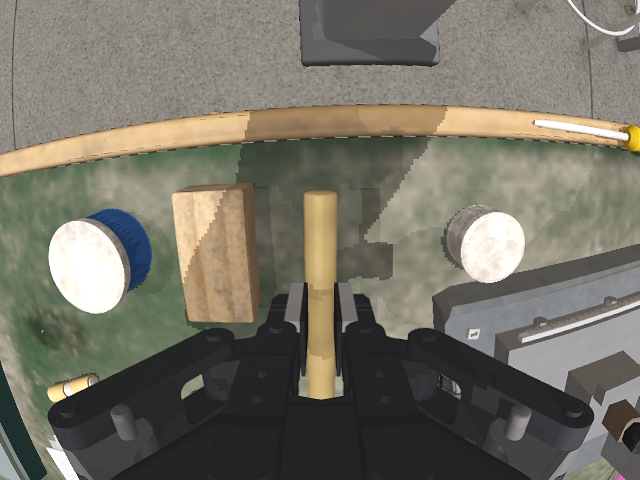

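The block's top is at (214,256), as predicted, and the rod is parallel to its left. Lowering.

Emit:
apply_moves(
  moves=[
    [0.001,-0.001,0.022,0,0,-0.004],
    [0,-0.001,0.023,0,0,-0.005],
    [0.001,-0.001,0.022,0,0,-0.004],
    [0,-0.001,0.023,0,0,-0.005],
    [0,0,0.005,0,0,0],
    [0,0,0.005,0,0,0],
    [0,0,0.005,0,0,0],
    [0,0,0.005,0,0,0],
  ],
)

```text
clock: 25.65
eef_pos: [0.4334, -0.1446, -0.0266]
eef_rot: [0.045, 3.139, -0.003]
force: [0.1, -0.1, -1.3]
width: 0.0104
grip_force: 39.2
```

Emit:
apply_moves(
  moves=[
    [0,0,0,0,0,0],
    [0,0,0,0,0,0],
    [0,0,0,0,0,0],
    [0,0,0,0,0,0],
    [0,0,0,0,0,0],
    [0,0,0,0,0,0],
    [0,0,0,0,0,0],
    [0,0,0,0,0,0],
  ],
)

```text
clock: 26.65
eef_pos: [0.433, -0.1444, -0.0268]
eef_rot: [0.045, 3.14, -0.003]
force: [-0.1, -0.3, -1.8]
width: 0.0105
grip_force: 39.3
```

Emit:
apply_moves(
  moves=[
    [0,0,0.001,0,0,0],
    [0,0,0,0,0,0],
    [0,0,0,0,0,0],
    [0,0,0,0,0,0],
    [0,0,0,0,0,0],
    [0,0,0,0,0,0],
    [0,0,0,0,0,0],
    [0,0,0,0,0,0],
  ],
)

```text
clock: 27.65
eef_pos: [0.4331, -0.1445, -0.027]
eef_rot: [0.045, 3.14, -0.003]
force: [-3.1, 1.0, 7.8]
width: 0.0102
grip_force: 40.1
```

Emit:
apply_moves(
  moves=[
    [0,0,0,0,0,0],
    [0,0,0,0,0,0],
    [0,0,0,0,0,0],
    [0,0,0,0,0,0],
    [0,0,0,0,0,0],
    [0,0,-0.02,0,0,0],
    [0,0,-0.06,0,0,0],
    [0,0,-0.06,0,0,0],
  ],
  gripper=0.28,
)

```text
clock: 28.65
eef_pos: [0.4323, -0.144, 0.0852]
eef_rot: [0.045, 3.141, -0.002]
force: [1.3, -1.4, -0.3]
width: 0.0238
grip_force: 0.0
```

Emit:
apply_moves(
  moves=[
    [0,0,-0.03,0,0,0],
    [0,0,0,0,0,0],
    [0,0,0,0,0,0],
    [0,0,0,0,0,0],
    [0,0,0,0,0,0],
    [0,0,0,0,0,0],
    [0,0,0,0,0,0],
    [0,0,0,0,0,0],
  ],
)

```text
clock: 29.65
eef_pos: [0.4328, -0.1442, 0.1083]
eef_rot: [0.045, 3.14, -0.003]
force: [0.8, 0.4, -0.8]
width: 0.0241
grip_force: 0.0
```

```bash
python3 - <<'E'
from meas import *
o=get_obs();im=grab_frame("wrist")[:,:,::-1].copy();print(o["eef_pos"].round(4),o["clock"])
def roi(P,h): u=proj("wrist",P,o)[0];print(u.round());return (max(0,int(u[0]-h)),max(0,int(u[1]-h)),2*h,2*h)
cv2.imwrite("pics/w8.png",im)
u=roi([.434,-.205,.032],60);meas("wrist",im,"brass",u,.032,o)
u=proj("wrist",[.436,-.144,.0065],o)[0];meas("wrist",im,"brass",(int(u[0]-28),int(u[1]-75),56,150),.0065,o)
E
python3 plan.py 0.42,-0.22,0.11,.1,3 0.45,-0.36,0.11,1.0,5 0.48,-0.42,0.11,1.91,6
```

```text
[ 0.4328 -0.1442  0.1083] 29.65
[237. 239.]
brass centre 433 -207 size 44 86 long-axis angle -0.017
brass centre 438 -145 size 13 102 long-axis angle -0.032
at [ 0.4329 -0.1442  0.1084] yaw -0.029 t 29.7 w 0.0239
[[0.004,-0.032,-0.001,-0.002,0.002,-0.055],[0.006,-0.031,0,0,0,-0.054],[0.007,-0.031,-0.001,0,0,-0.055],[-0.004,-0.036,0,0,0,-0.229],[0.003,-0.036,0,0,0,-0.229],[0.009,-0.034,0,0,0,-0.229],[0.015,-0.033,0,0,0,-0.23],[0.02,-0.029,0,0,0,-0.229]]
[[0.007,-0.012,0,0,0,-0.193],[0.009,-0.011,0,0,0,-0.193],[0.011,-0.009,0,0,0,-0.193],[0.011,-0.008,0,0,0,-0.193],[0.013,-0.006,0,0,0,-0.193],[0.014,-0.004,0,0,0,-0.193],[0,0,0,0,0,0],[0,0,0,0,0,0]]
```

View pics/w8.png

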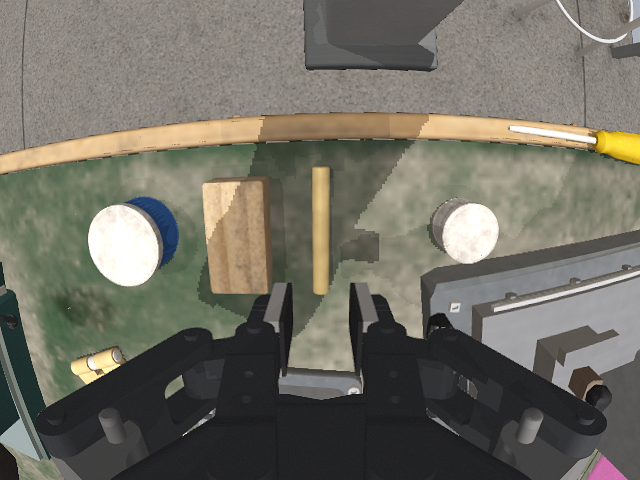

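The rod is at (321,230), parallel, 62 mm left of the block and level with it. Now the cylinder, approached from the robot's side with the camera turned away from the grinder.

```bash
python3 plan.py 0.42,-0.22,0.13,.3,4 0.44,-0.34,0.13,1.2,5 0.50,-0.375,0.11,1.914,4 0.574,-0.377,0.08,1.914,3
```

```text
at [ 0.4329 -0.1442  0.1084] yaw -0.029 t 29.7 w 0.0239
[[0.003,-0.024,-0.007,-0.002,0.002,-0.105],[0.006,-0.023,-0.006,0,0,-0.104],[0.007,-0.023,-0.007,0,0,-0.105],[0.009,-0.022,-0.007,0,0,-0.104],[0.004,-0.031,0,0,0,-0.23],[0.009,-0.029,0,0,0,-0.229],[0.015,-0.026,0,0,0,-0.229],[0.019,-0.024,0,0,0,-0.229]]
[[0.023,-0.02,0,0,0,-0.229],[0.003,-0.022,0.006,0,0,-0.228],[0.007,-0.02,0.006,0,0,-0.227],[0.011,-0.019,0.007,0,0,-0.227],[0.014,-0.017,0.006,0,0,-0.227],[0.011,-0.028,0.012,0,0,0],[0.011,-0.029,0.013,0,0,0],[0.011,-0.029,0.012,0,0,0]]
```

Emit:
apply_moves(
  moves=[
    [0.003,-0.024,-0.007,0,0,-0.105],
    [0.006,-0.023,-0.006,0,0,-0.104],
    [0.007,-0.023,-0.007,0,0,-0.105],
    [0.009,-0.022,-0.007,0,0,-0.104],
    [0.004,-0.031,0,0,0,-0.23],
    [0.009,-0.029,0,0,0,-0.229],
    [0.015,-0.026,0,0,0,-0.229],
    [0.019,-0.024,0,0,0,-0.229],
  ],
  gripper=0.6,
)

```text
clock: 30.7
eef_pos: [0.4359, -0.3169, 0.1302]
eef_rot: [-1.541, 2.737, -0.003]
force: [-0.4, -0.1, 0.1]
width: 0.0513
grip_force: 0.0
```

Emit:
apply_moves(
  moves=[
    [0.023,-0.02,0,0,0,-0.229],
    [0.003,-0.022,0.006,0,0,-0.228],
    [0.007,-0.02,0.006,0,0,-0.227],
    [0.011,-0.019,0.007,0,0,-0.227],
    [0.014,-0.017,0.006,0,0,-0.227],
    [0.011,-0.028,0.012,0,0,0],
    [0.011,-0.029,0.013,0,0,0],
    [0.011,-0.029,0.012,0,0,0],
  ],
)

```text
clock: 31.7
eef_pos: [0.5747, -0.377, 0.0804]
eef_rot: [2.567, -1.81, 0.003]
force: [-0.2, -0.6, 1.0]
width: 0.0514
grip_force: 0.0
```

Emit:
apply_moves(
  moves=[
    [0,0,0,0,0,0],
    [0,0,0,0,0,0],
    [0,0,0,0,0,0],
    [0,0,0,0,0,0],
    [0,0,0,0,0,0],
    [0,0,0,0,0,0],
    [0,0,0,0,0,0],
    [0,0,0,0,0,0],
  ],
)

```text
clock: 32.7
eef_pos: [0.574, -0.377, 0.0809]
eef_rot: [2.567, -1.81, 0.003]
force: [0.6, -0.2, 0.6]
width: 0.0513
grip_force: 0.0
```

```bash
python3 - <<'E'
from meas import *
o=get_obs();im=grab_frame("wrist")[:,:,::-1].copy();print(o["eef_pos"].round(4),o["clock"])
u=proj("wrist",[[.574,-.377,.014],[.574+.0114,-.377-.032,.014],[.574-.0114,-.377+.032,.014]],o);print(u.round())
cv2.imwrite("pics/w9.png",im)
E
python3 plan.py 0.574,-0.377,-0.03,1.914,6
```

```text
[ 0.574  -0.377   0.0809] 32.7
[[321. 241.]
 [321. 191.]
 [321. 287.]]
at [ 0.574  -0.3769  0.0809] yaw 1.914 t 32.75 w 0.0516
[[0,0,0.023,-0.001,-0.002,0],[0,0,0.023,0,0,0],[0,0,0.023,0,0,0],[0,0,0.023,0,0,0],[0,0,0.023,0,0,0],[0,0,0.024,0,0,0],[0,0,0,0,0,0],[0,0,0,0,0,0]]
```

View pics/w9.png

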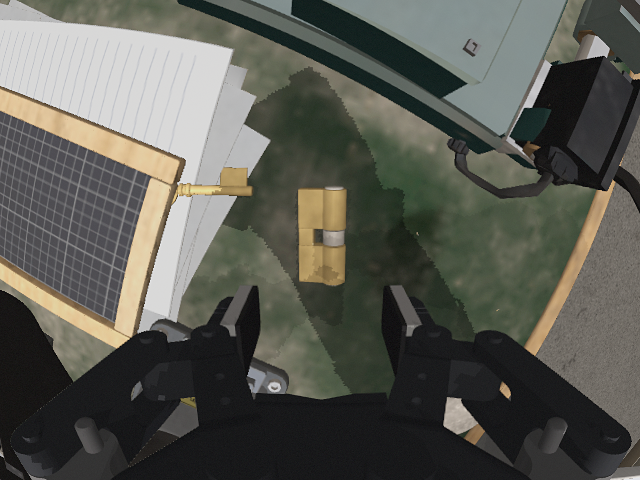

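The cylinder spans cols 298–346 and rows 187–285, aligned, with mid-length at row ~236 (3 mm towards +x tool). The key (215,185) stays clear of the fingers. Descending and gripping.

Emit:
apply_moves(
  moves=[
    [0.002,0,0.023,0,0,0],
    [0.001,0,0.023,0,0,0],
    [0.001,0,0.023,0,0,0],
    [0,0,0.023,0,0,0],
    [0,0,0.023,0,0,0],
    [0,0,0.023,0,0,0],
    [0,0,0,0,0,0],
    [0,0,0,0,0,0],
  ],
)

```text
clock: 33.75
eef_pos: [0.5756, -0.3805, -0.0291]
eef_rot: [2.567, -1.81, 0.004]
force: [-0.2, -0.9, 0.3]
width: 0.0513
grip_force: 0.0
```

Emit:
apply_moves(
  moves=[
    [0,0,0,0,0,0],
    [0,0,0,0,0,0],
    [0,0,0,0,0,0],
    [0,0,0,0,0,0],
    [0,0,0,0,0,0],
    [0,0,0,0,0,0],
    [0,0,0,0,0,0],
    [0,0,0,0,0,0],
  ],
  gripper=0,
  squeeze=50,
)

```text
clock: 34.75
eef_pos: [0.5761, -0.3809, -0.028]
eef_rot: [2.567, -1.81, 0.007]
force: [-0.1, 0.4, 5.3]
width: 0.03
grip_force: 49.9
```

Emit:
apply_moves(
  moves=[
    [0,0,-0.02,0,0,0],
    [0,0,-0.04,0,0,0],
    [0,0,-0.05,0,0,0],
    [0,0,-0.03,0,0,0],
    [0,0,0,0,0,0],
    [0,0,0,0,0,0],
    [0,0,0,0,0,0],
    [0,0,0,0,0,0],
  ],
)

```text
clock: 35.75
eef_pos: [0.5744, -0.3794, 0.0811]
eef_rot: [2.567, -1.81, -0.001]
force: [-0.9, -0.9, -1.6]
width: 0.0298
grip_force: 49.8
```

```bash
python3 - <<'E'
from meas import *
o=get_obs();R=Rn.from_rotvec(o["eef_rot"]);im=grab_frame("wrist")[:,:,::-1].copy()
cv2.imwrite("pics/w10.png",im)
for ax in(.03,.035,.04): print(ax,proj("wrist",[o["eef_pos"]+R.apply([tx,0,-ax]) for tx in(.034,-.034)],o).round(0).tolist())
E
python3 plan.py 0.50,-0.375,0.10,1.6,3 0.44,-0.34,0.10,.9,3 0.434,-0.205,0.08,-.029,6
```

```text
0.03 [[321.0, 224.0], [321.0, 365.0]]
0.035 [[321.0, 227.0], [321.0, 372.0]]
0.04 [[321.0, 230.0], [321.0, 378.0]]
at [ 0.5746 -0.3796  0.0814] yaw 1.914 t 35.8 w 0.0298
TOO FAST [-0.016  0.025 -0.     0.     0.     0.297]
TOO FAST [-0.009  0.027 -0.     0.     0.     0.298]
TOO FAST [-0.003  0.029 -0.     0.     0.     0.297]
[[-0.012,0.029,-0.008,0,0,0.133],[-0.009,0.029,-0.008,0,0,0.133],[-0.006,0.031,-0.007,0,-0.001,0.133],[-0.016,0.025,0,0,0,0.297],[-0.009,0.027,0,0,0,0.298],[-0.003,0.029,0,0,0,0.297],[-0.021,0.018,0.004,0.001,0,0.197],[-0.018,0.022,0.004,0,0,0.197]]
[[-0.015,0.024,0.004,0,0,0.197],[-0.011,0.026,0.004,0,0,0.197],[-0.006,0.027,0.005,0,0,0.197],[-0.002,0.028,0.004,0,0,0.197],[0,0,0,0,0,0],[0,0,0,0,0,0],[0,0,0,0,0,0],[0,0,0,0,0,0]]
```

View pics/w10.png

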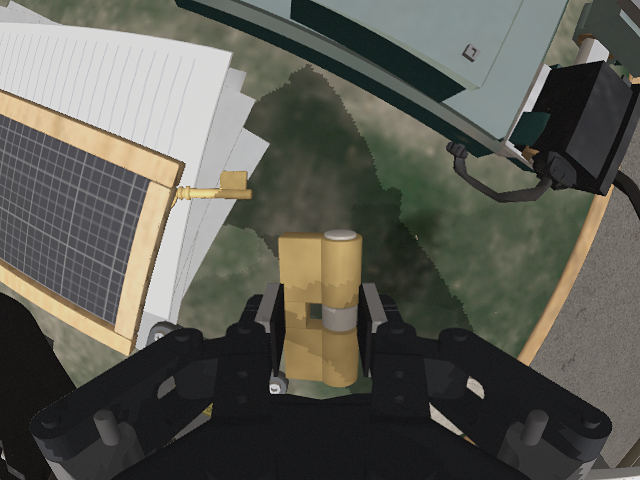

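The cylinder is held level and centred (rows 234–384 as expected). Carrying it back to the robot's side, turning, and over the block.

```bash
python3 plan.py 0.50,-0.375,0.10,1.6,3 0.44,-0.34,0.10,.85,5 0.434,-0.206,0.06,-.029,6
```

```text
at [ 0.5746 -0.3796  0.0814] yaw 1.914 t 35.8 w 0.0298
[[-0.012,0.029,-0.008,0,0,0.133],[-0.009,0.029,-0.008,0,0,0.133],[-0.006,0.031,-0.007,0,-0.001,0.133],[-0.01,0.015,0,0,0,0.191],[-0.007,0.016,0,0,0,0.191],[-0.004,0.016,0,0,0,0.191],[-0.002,0.018,0,0,0,0.191],[0.001,0.017,0,0,0,0.191]]
[[-0.02,0.019,0.008,0.001,0,0.187],[-0.017,0.023,0.008,0,0,0.186],[-0.014,0.024,0.009,0,0,0.187],[-0.01,0.026,0.008,0,0,0.186],[-0.006,0.027,0.008,0,0,0.187],[-0.002,0.028,0.009,0,0,0.186],[0,0,0,0,0,0],[0,0,0,0,0,0]]
```

Emit:
apply_moves(
  moves=[
    [-0.012,0.029,-0.008,0,0,0.133],
    [-0.009,0.029,-0.008,0,0,0.133],
    [-0.006,0.031,-0.007,0,0,0.133],
    [-0.01,0.015,0,0,0,0.191],
    [-0.007,0.016,0,0,0,0.191],
    [-0.004,0.016,0,0,0,0.191],
    [-0.002,0.018,0,0,0,0.191],
    [0.001,0.017,0,0,0,0.191],
  ],
)

```text
clock: 36.8
eef_pos: [0.4399, -0.3401, 0.1005]
eef_rot: [-1.288, 2.865, -0.003]
force: [-0.7, 0.3, -1.0]
width: 0.0294
grip_force: 49.9
```

Emit:
apply_moves(
  moves=[
    [-0.02,0.019,0.008,0,0,0.187],
    [-0.017,0.023,0.008,0,0,0.186],
    [-0.014,0.024,0.009,0,0,0.187],
    [-0.01,0.026,0.008,0,0,0.186],
    [-0.006,0.027,0.008,0,0,0.187],
    [-0.002,0.028,0.009,0,0,0.186],
    [0,0,0,0,0,0],
    [0,0,0,0,0,0],
  ],
)

```text
clock: 37.8
eef_pos: [0.4349, -0.2073, 0.0608]
eef_rot: [0.042, 3.139, -0.004]
force: [-0.4, -0.4, -2.0]
width: 0.0298
grip_force: 49.9
```

```bash
python3 plan.py 0.435,-0.2055,0.012,-.027,5 0.435,-0.2055,0.006,-.027,2
```

```text
at [ 0.4349 -0.2073  0.0608] yaw -0.027 t 37.8 w 0.0298
[[0,0,0.012,-0.003,0.003,0],[0,0.001,0.012,0,0,0],[0,0,0.013,0,0,0],[0,0.001,0.012,0,0,0],[0,0,0.012,0,0,0],[0,0,0.004,0,0,0],[0,0,0.003,0,0,0],[0,0,0,0,0,0]]
```

Emit:
apply_moves(
  moves=[
    [0,0,0.012,0,0,0],
    [0,0.001,0.012,0,0,0],
    [0,0,0.013,0,0,0],
    [0,0.001,0.012,0,0,0],
    [0,0,0.012,0,0,0],
    [0,0,0.004,0,0,0],
    [0,0,0.004,0,0,0],
    [0,0,0,0,0,0],
  ],
)

```text
clock: 38.8
eef_pos: [0.4346, -0.2052, 0.0052]
eef_rot: [0.045, 3.14, -0.003]
force: [0.4, -0.1, -0.7]
width: 0.0299
grip_force: 49.9
```

Emit:
apply_moves(
  moves=[
    [0,0,0.001,0,0,0],
    [0,0,0.001,0,0,0],
    [0,0,0,0,0,0],
    [0,0,0,0,0,0],
    [0,0,0,0,0,0],
    [0,0,0,0,0,0],
    [0,0,0,0,0,0],
    [0,0,0,0,0,0],
  ],
)

```text
clock: 39.8
eef_pos: [0.4348, -0.2053, 0.004]
eef_rot: [0.045, 3.139, -0.003]
force: [-0.5, 0.4, 6.0]
width: 0.0298
grip_force: 50.5
```

Contact. Releasing and lifting.

Emit:
apply_moves(
  moves=[
    [0,0,0,0,0,0],
    [0,0,0,0,0,0],
    [0,0,0,0,0,0],
    [0,0,0,0,0,0],
    [0,0,0,0,0,0],
    [0,0,-0.02,0,0,0],
    [0,0,-0.05,0,0,0],
    [0,0,-0.06,0,0,0],
  ],
  gripper=0.5,
)

```text
clock: 40.8
eef_pos: [0.4336, -0.2044, 0.108]
eef_rot: [-0.045, -3.141, 0.0]
force: [0.9, -0.5, 0.2]
width: 0.0427
grip_force: 0.0
```

```bash
python3 plan.py 0.42,-0.12,0.11,0,4 0.434,-0.032,0.08,0,4 0.434,-0.032,-0.025,0,6
```

```text
at [ 0.4336 -0.2044  0.108 ] yaw -0.029 t 40.8 w 0.0427
[[0.005,0.026,-0.001,0,-0.001,-0.009],[0.005,0.027,0,0,0,-0.009],[0.004,0.026,-0.001,0,0,-0.009],[0.005,0.026,-0.001,0,0,-0.01],[-0.005,0.028,0.01,0,0,0],[-0.004,0.027,0.009,0,0,0],[-0.004,0.028,0.01,0,0,0],[-0.005,0.027,0.009,0,0,0]]
[[0,0,0.022,0,0,0],[0,0,0.022,0,0,0],[0,0,0.022,0,0,0],[0,0,0.021,0,0,0],[0,0,0.022,0,0,0],[0,0,0.022,0,0,0],[0,0,0,0,0,0],[0,0,0,0,0,0]]
```

Emit:
apply_moves(
  moves=[
    [0.005,0.026,-0.001,0,0,-0.009],
    [0.005,0.027,0,0,0,-0.009],
    [0.004,0.026,-0.001,0,0,-0.009],
    [0.005,0.026,-0.001,0,0,-0.01],
    [-0.005,0.028,0.01,0,0,0],
    [-0.004,0.027,0.009,0,0,0],
    [-0.004,0.028,0.01,0,0,0],
    [-0.005,0.027,0.009,0,0,0],
  ],
  gripper=0.85,
)

```text
clock: 41.8
eef_pos: [0.4336, -0.0306, 0.0779]
eef_rot: [0.002, -3.14, 0.002]
force: [0.4, -0.3, 0.6]
width: 0.0723
grip_force: 0.0
```

Emit:
apply_moves(
  moves=[
    [0,0,0,0,0,0],
    [0,0,0,0,0,0],
    [0,0,0,0,0,0],
    [0,0,0,0,0,0],
    [0,0,0,0,0,0],
    [0,0,0,0,0,0],
    [0,0,0,0,0,0],
    [0,0,0,0,0,0],
  ],
)

```text
clock: 42.8
eef_pos: [0.4351, -0.0328, 0.0794]
eef_rot: [-0.001, 3.14, -0.003]
force: [0.9, -0.1, -0.2]
width: 0.0727
grip_force: 0.0
```

```bash
python3 - <<'E'
from meas import *
o=get_obs();im=grab_frame("wrist")[:,:,::-1].copy();print(o["eef_pos"].round(4),o["clock"])
cv2.imwrite("pics/w11.png",im)
u=proj("wrist",[.434,-.032,.032],o)[0];print(u);meas("wrist",im,"lid",(int(u[0]-55),int(u[1]-55),110,110),.032,o)
E
python3 plan.py 0.434,-0.032,-0.025,0,6
```

```text
[ 0.4351 -0.0328  0.0794] 42.8
[322.69889604 245.34785267]
lid centre 434 -33 size 46 45 long-axis angle 0.001
at [ 0.4351 -0.0328  0.0794] yaw 0.0 t 42.85 w 0.0724
[[0,0,0.022,-0.002,0.002,0],[0,0,0.021,0,0,0],[0.001,0.001,0.022,0,0,0],[0,0,0.022,0,0,0],[0,0,0.022,0,0,0],[0,0,0.021,0,0,0],[0,0,0,0,0,0],[0,0,0,0,0,0]]
```

View pics/w11.png

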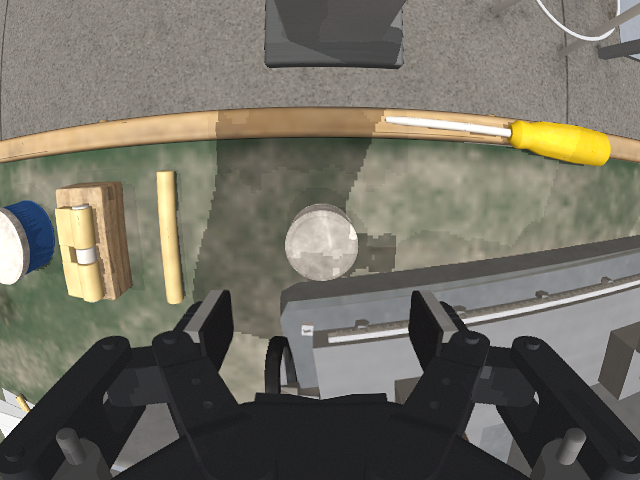

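The small tin's lid is centred at (322,244), measured (0.434,−0.033), which agrees with the TCP. The cylinder lies along the block (82,250). The cutter base is clear. Descending and gripping.

Emit:
apply_moves(
  moves=[
    [0,0,0.022,0,0,0],
    [0,0,0.022,0,0,0],
    [0.001,0,0.022,0,0,0],
    [0,0,0.022,0,0,0],
    [0,0,0.022,0,0,0],
    [0,0,0.021,0,0,0],
    [0,0,0,0,0,0],
    [0,0,0,0,0,0],
  ],
)

```text
clock: 43.85
eef_pos: [0.4348, -0.033, -0.025]
eef_rot: [-0.001, 3.14, -0.003]
force: [0.2, 0.3, -0.5]
width: 0.0729
grip_force: 0.0
```

Emit:
apply_moves(
  moves=[
    [0,0,0,0,0,0],
    [0,0,0,0,0,0],
    [0,0,0,0,0,0],
    [0,0,0,0,0,0],
    [0,0,0,0,0,0],
    [0,0,0,0,0,0],
    [0,0,0,0,0,0],
    [0,0,0,0,0,0],
  ],
  gripper=0,
  squeeze=30,
)

```text
clock: 44.85
eef_pos: [0.4352, -0.0332, -0.0245]
eef_rot: [-0.001, 3.139, -0.003]
force: [-1.4, -0.1, 5.6]
width: 0.0445
grip_force: 30.0
```

Emit:
apply_moves(
  moves=[
    [0,0,-0.02,0,0,0],
    [0,0,-0.05,0,0,0],
    [0,0,-0.06,0,0,0],
    [0,0,-0.03,0,0,0],
    [0,0,0,0,0,0],
    [0,0,0,0,0,0],
    [0,0,0,0,0,0],
    [0,0,0,0,0,0],
  ],
)

```text
clock: 45.85
eef_pos: [0.4335, -0.0325, 0.1015]
eef_rot: [0.001, -3.141, 0.002]
force: [0.6, 0.6, -0.3]
width: 0.0444
grip_force: 30.9
```

```bash
python3 plan.py 0.40,-0.12,0.11,0,3 0.40,-0.22,0.11,0,3 0.434,-0.21,0.11,0,2;python3 plan.py 0.40,-0.12,0.11,0,3 0.40,-0.20,0.11,0,2  0.433,-0.291,0.09,0,3
```

```text
at [ 0.4335 -0.0325  0.1015] yaw 0.0 t 45.85 w 0.0444
[[0.014,-0.036,-0.003,-0.001,-0.001,0],[0.014,-0.037,-0.004,0,0,0],[0.014,-0.036,-0.004,0,0,0],[0,-0.042,0,0,0,0],[0,-0.042,0,0,0,0],[0,-0.041,0,0,0,0],[-0.021,0.006,0,0,0,0],[-0.022,0.006,0,0,0,0]]
at [ 0.4335 -0.0325  0.1015] yaw 0.0 t 45.85 w 0.0444
[[0.014,-0.036,-0.003,-0.001,-0.001,0],[0.014,-0.037,-0.004,0,0,0],[0.014,-0.036,-0.004,0,0,0],[0,-0.05,0,0,0,0],[0,-0.05,0,0,0,0],[-0.014,-0.038,0.009,0,0,0],[-0.014,-0.038,0.008,0,0,0],[-0.013,-0.038,0.009,0,0,0]]
```

Gripped (44.5 mm). I'll remeasure the wide lid from the top camera first.

```bash
python3 - <<'E'
from meas import *
t=grab_frame("top")[:,:,::-1].copy();cv2.imwrite("pics/t2.png",t)
u=proj("top",[.433,-.290,.046])[0];print(u);meas("top",t,"lid",(int(u[0]-17),int(u[1]-17),34,34),.046)
u=proj("top",[.436,-.145,.0065])[0];meas("top",t,"brass",(int(u[0]-8),int(u[1]-26),16,52),.0065)
u=proj("top",[.434,-.205,.049])[0];meas("top",t,"brass",(int(u[0]-13),int(u[1]-22),26,44),.032)
cv2.imwrite("pics/t2c.png",cv2.resize(t[240:340,340:480],None,fx=4,fy=4))
E
```

```text
[460.83486489 290.53662712]
lid centre 434 -291 size 62 61 long-axis angle 0.759
brass centre 483 -144 size 10 14 long-axis angle -1.124
brass centre 434 -206 size 43 85 long-axis angle -0.029
```

View pics/t2c.png

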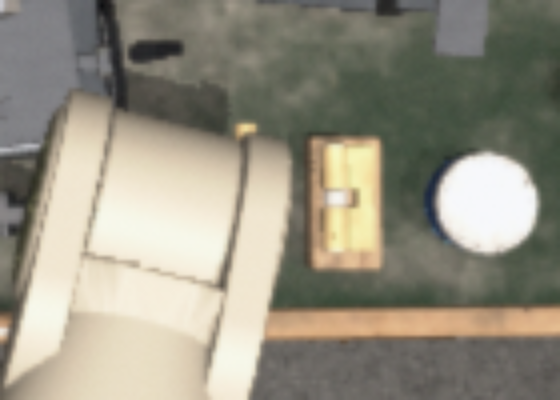

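The top crop shows the cylinder (351,198) centred on the block (345,202) within a few mm. The wide lid is at (0.434,−0.291). Carrying the small tin over.

Emit:
apply_moves(
  moves=[
    [0.014,-0.036,-0.003,0,0,0],
    [0.014,-0.037,-0.004,0,0,0],
    [0.014,-0.036,-0.004,0,0,0],
    [0,-0.05,0,0,0,0],
    [0,-0.05,0,0,0,0],
    [-0.014,-0.038,0.009,0,0,0],
    [-0.014,-0.038,0.008,0,0,0],
    [-0.014,-0.038,0.009,0,0,0],
  ],
)

```text
clock: 46.9
eef_pos: [0.4345, -0.2922, 0.0903]
eef_rot: [-0.0, 3.141, -0.002]
force: [0.5, -0.7, -0.1]
width: 0.0447
grip_force: 30.9
```

Emit:
apply_moves(
  moves=[
    [0,0,0,0,0,0],
    [0,0,0,0,0,0],
    [0,0,0,0,0,0],
    [0,0,0,0,0,0],
    [0,0,0,0,0,0],
    [0,0,0,0,0,0],
    [0,0,0,0,0,0],
    [0,0,0,0,0,0],
  ],
)

```text
clock: 47.9
eef_pos: [0.4344, -0.2911, 0.091]
eef_rot: [-0.001, 3.14, -0.003]
force: [-0.3, -0.2, 0.4]
width: 0.0445
grip_force: 30.9
```

```bash
python3 plan.py 0.434,-0.291,0.03,0,5 0.434,-0.291,0.023,0,3
```

```text
at [ 0.4344 -0.2911  0.091 ] yaw 0.0 t 47.9 w 0.0445
[[0,0,0.015,-0.002,0.002,0],[0,0,0.015,0,0,0],[0,0,0.016,0,0,0],[0,0,0.015,0,0,0],[0,0,0.015,0,0,0],[0,0,0.003,0,0,0],[0,0,0.003,0,0,0],[0,0,0.003,0,0,0]]
```

Emit:
apply_moves(
  moves=[
    [0,0,0.015,0,0,0],
    [0,0,0.015,0,0,0],
    [0,0,0.016,0,0,0],
    [0,0,0.015,0,0,0],
    [0,0,0.015,0,0,0],
    [0,0,0.003,0,0,0],
    [0,0,0.003,0,0,0],
    [0,0,0.003,0,0,0],
  ],
)

```text
clock: 48.9
eef_pos: [0.4348, -0.2916, 0.0233]
eef_rot: [-0.001, 3.14, -0.004]
force: [0.3, -0.6, -0.6]
width: 0.0442
grip_force: 30.9
```

Emit:
apply_moves(
  moves=[
    [0,0,0.001,0,0,0],
    [0,0,0.001,0,0,0],
    [0,0,0,0,0,0],
    [0,0,0,0,0,0],
    [0,0,0,0,0,0],
    [0,0,0,0,0,0],
    [0,0,0,0,0,0],
    [0,0,0,0,0,0],
  ],
)

```text
clock: 49.9
eef_pos: [0.4347, -0.2914, 0.0218]
eef_rot: [-0.001, 3.14, -0.003]
force: [-1.2, 0.5, 5.8]
width: 0.0445
grip_force: 31.3
```

Emit:
apply_moves(
  moves=[
    [0,0,0,0,0,0],
    [0,0,0,0,0,0],
    [0,0,0,0,0,0],
    [0,0,0,0,0,0],
    [0,0,0,0,0,0],
    [0,0,-0.02,0,0,0],
    [0,0,-0.06,0,0,0],
    [0,0,-0.07,0,0,0],
  ],
  gripper=0.72,
)

```text
clock: 50.9
eef_pos: [0.4336, -0.2903, 0.1417]
eef_rot: [0.001, -3.141, -0.0]
force: [1.2, -0.4, 0.1]
width: 0.0613
grip_force: 0.0
```

Emit:
apply_moves(
  moves=[
    [0.02,0.05,-0.02,0,0,0],
    [0.02,0.06,-0.02,0,0,0],
    [0,0.07,-0.02,0,0,0],
    [0,0.07,0,0,0,0],
    [0,0.07,0,0,0,0],
    [0,0.07,0,0,0,0],
    [0,0,0,0,0,0],
    [0,0,0,0,0,0],
  ],
)

```text
clock: 51.9
eef_pos: [0.4022, 0.0211, 0.1889]
eef_rot: [-0.003, 3.14, -0.003]
force: [0.3, -0.7, -0.3]
width: 0.0617
grip_force: 0.0
```

```bash
python3 - <<'E'
from meas import *
t=grab_frame("top")[:,:,::-1].copy();s=grab_frame("side")[:,:,::-1].copy()
def r(P,a,b): u=proj("top",P)[0];return (int(u[0]-a),int(u[1]-b),2*a,2*b)
for k,P,z,w in(("lid",[.434,-.291,.078],.078,(16,16)),("brass",[.436,-.145,.0065],.0065,(9,26)),("brass",[.434,-.205,.03],.032,(14,22))): meas("top",t,k,r(P,*w),z)
print(proj("side",[[.434,-.291,.078],[.434,-.291,.046]]))
f=lambda im,x,y:cv2.resize(im[y:y+110,x:x+100],(400,440),interpolation=cv2.INTER_CUBIC)
cv2.imwrite("pics/f.png",np.hstack([f(t,390,240),f(s,300,310)]));print(get_obs()["clock"])
E
```

```text
lid centre 434 -283 size 60 62 long-axis angle -0.81
brass centre 437 -144 size 16 101 long-axis angle -0.027
brass centre 434 -206 size 43 85 long-axis angle -0.029
[[359.7543253  358.31147076]
 [358.53882239 370.48341286]]
52.0
```

View pics/f.png

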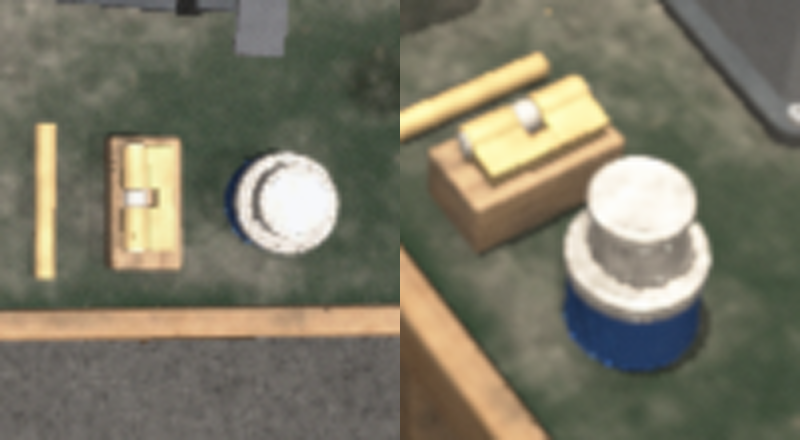

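The final crops show everything in place:
- **Rod:** at (45,200), parallel to the block and level with it.
- **Cylinder:** centred on the block.
- **Tins:** the small tin sits centred on the wide lid once parallax is allowed for, and both stand upright.

The arm is clear, so I'm handing in.

```bash
python3 -c "
from station import *
print(job_done())"
```

```text
the job is handed in; nothing more can be done
None
```

I laid out the repinning job as asked and handed it in at about 52 s of the 120 s limit. The last top and side pictures showed all four pieces in place within tolerance, but the hand-in returned no verdict.

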